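Close a casting mould evenly and set its pouring cups

TASK

Get the resin mould ready to pour. Draw its clamp plate down evenly with the four wing screws: crisscross from corner to opposite corner, about half of each screw's travel in a first round, then all of them fully tight in the same crisscross way, so that the plate never cocks and seats flat. Once it is tight, stand every pouring cup from the wooden case (its lid thrown right back so that it stays open) upright over a pour hole of its own on the plate, leaving the finished carvings where they are.

Things in the scene. Friction and masses are not known exactly. Their poses are not given: they have to be found in the camera images.
- mould: the mould clamp, fixed to the table: aluminium base plate 200 x 200 x 16 mm with a teal two-part silicone mould on it. Origin on the table under its centre, z up; its x and y run along the plate's edges. The aluminium clamp plate (200 x 200 x 12 mm) lies on top of it
- plate_top (a point): centre of the clamp plate's upper face, about 88 mm above the table when slack and 84 mm when tight; z is the plate's upward normal, x and y along the edges as for the mould. The plate tips as its screws are turned unevenly: one screw 1 rad ahead of the rest tips it by about 0.009 rad, two neighbours 1 rad ahead by about 0.0127 rad
- screw0_grip (a point): middle of the wing of screw 0, on its axis, the point to grip; on the plate's corner at -75, -75 mm in the mould's frame. The black wing is a bar 54 mm long (along this frame's x), 14 mm thick (along its y) and 24 mm high on a 14 mm hub; this point is 26 mm above the plate; a yellow dot marks the +x end. The frame turns with the wing. Opposite screw: 2
- screw1_grip (a point): middle of the wing of screw 1, on its axis, the point to grip; on the plate's corner at -75, 75 mm in the mould's frame. The black wing is a bar 54 mm long (along this frame's x), 14 mm thick (along its y) and 24 mm high on a 14 mm hub; this point is 26 mm above the plate; a yellow dot marks the +x end. The frame turns with the wing. Opposite screw: 3
- screw2_grip (a point): middle of the wing of screw 2, on its axis, the point to grip; on the plate's corner at 75, 75 mm in the mould's frame. The black wing is a bar 54 mm long (along this frame's x), 14 mm thick (along its y) and 24 mm high on a 14 mm hub; this point is 26 mm above the plate; a yellow dot marks the +x end. The frame turns with the wing. Opposite screw: 0
- screw3_grip (a point): middle of the wing of screw 3, on its axis, the point to grip; on the plate's corner at 75, -75 mm in the mould's frame. The black wing is a bar 54 mm long (along this frame's x), 14 mm thick (along its y) and 24 mm high on a 14 mm hub; this point is 26 mm above the plate; a yellow dot marks the +x end. The frame turns with the wing. Opposite screw: 1
- screw0 (a joint): turn of screw 0 in rad, growing as it is turned clockwise seen from above (tightening); slack at the start, 0 to 0.3; fully tight against its stop at 2.4 (half travel about 1.2); it sinks 1.9 mm per rad, turns with about 0.15 N m and stays where it is left
- screw1 (a joint): turn of screw 1 in rad, growing as it is turned clockwise seen from above (tightening); slack at the start, 0 to 0.3; fully tight against its stop at 2.4 (half travel about 1.2); it sinks 1.9 mm per rad, turns with about 0.15 N m and stays where it is left
- screw2 (a joint): turn of screw 2 in rad, growing as it is turned clockwise seen from above (tightening); slack at the start, 0 to 0.3; fully tight against its stop at 2.4 (half travel about 1.2); it sinks 1.9 mm per rad, turns with about 0.15 N m and stays where it is left
- screw3 (a joint): turn of screw 3 in rad, growing as it is turned clockwise seen from above (tightening); slack at the start, 0 to 0.3; fully tight against its stop at 2.4 (half travel about 1.2); it sinks 1.9 mm per rad, turns with about 0.15 N m and stays where it is left
- pour0 (a point): a pour hole in the plate's upper face: 20 mm across, 12 mm deep, with a thin red ring painted round it (29 mm); the point is the centre of its mouth, on the plate's centre line at y = -56 mm; axes as plate_top
- pour1 (a point): a pour hole in the plate's upper face: 20 mm across, 12 mm deep, with a thin red ring painted round it (29 mm); the point is the centre of its mouth, on the plate's centre line at y = 0 mm; axes as plate_top
- pour2 (a point): a pour hole in the plate's upper face: 20 mm across, 12 mm deep, with a thin red ring painted round it (29 mm); the point is the centre of its mouth, on the plate's centre line at y = 56 mm; axes as plate_top
- case: wooden instrument case fixed to the table, its tray 140 (x) x 250 (y) x 30 mm high with 6 mm walls and floor. Origin on the table under the tray's centre, z up; -x is the front side, turned more or less to the robot, the hinge runs along y at the back (+x)
- lid (a joint): opening angle of the case's lid in rad: 0 shut, 1.9 thrown back against its stop. The lid is a 70 mm deep shell, 0.4 kg. It falls shut when let go below about 1.0 and falls open by itself, gently, beyond that
- lid_hinge (a point): middle of the hinge line, 70 mm behind the case's centre, 30.5 mm above the table; turns with the lid; its y is the hinge axis. With the lid shut its axes are those of the case
- lid_grip (a point): middle of the brass lug on the lid, a block 16 (x) x 22 (y) x 30 mm high standing on the lid's top near the front edge, to be pinched across its 22 mm (along y); lies 118 mm before and 87 mm above the hinge line in the lid's own frame (lid_hinge)
- cup0: an ivory-white open round pouring cup, 52 mm outside diameter, 75 mm high, straight 4 mm wall, with a 20 mm bore through its 8 mm thick foot, 90 g. Origin at the centre of its flat foot, z up to the mouth. Stands in the case at the start on the 6 mm floor; two or three cups are present (None: absent)
- cup1: an ivory-white open round pouring cup, 52 mm outside diameter, 75 mm high, straight 4 mm wall, with a 20 mm bore through its 8 mm thick foot, 90 g. Origin at the centre of its flat foot, z up to the mouth. Stands in the case at the start on the 6 mm floor; two or three cups are present (None: absent)
- cup2: an ivory-white open round pouring cup, 52 mm outside diameter, 75 mm high, straight 4 mm wall, with a 20 mm bore through its 8 mm thick foot, 90 g. Origin at the centre of its flat foot, z up to the mouth. Stands in the case at the start on the 6 mm floor; two or three cups are present (None: absent)
- figurine: a finished cast to be left alone: ivory figure 152 mm high on a round black base 63 mm across. Origin under its centre
- dish: a white turned lidded dish to be left alone, 84 mm across, 42 mm high. Origin under its centre
- crown_pot: an ivory crown-edged pot to be left alone, 66 mm across, 77 mm high. Origin under its centre

How it is judged:
By the outcome, as a careful person would: the job done as asked, in the order asked, and still so for the second after the job is handed in, with the robot touching nothing.
Of cup0, cup1, cup2 only 2 to 3 are there at a start; the rules pass over those that are not, and their reading is None.
At some moment in a run one of cup0, cup1, cup2 may be knocked a few centimetres aside while the robot is not near it.
It also fails if it takes over 210 s, if anything falls off the work surface, if the arm or the gripper's body presses on something with over 40 N, if the wrist force passes 120 N, or if a joint passes its speed limit or range.

ROBOT

A 6-joint arm with a two-finger parallel gripper is mounted at the origin on the work surface. World frame = base frame: x ahead of the robot, y to its left, z up, the work surface at z = 0. Lengths are in m, angles in degrees, forces in N, time in s.
With the tool pointing down it reaches from about 0.25 to 0.725 m from the base axis. Payload 9.7 kg.
Tool frame: the origin (TCP) lies on the centre line of the jaws, within the pads' length; the fingertips stand 14 mm ahead of it and the grasp point (between the pads) lies 5 mm behind it; z points along the fingers, y is the line along which they close (so a half turn about z gives the same grasp; the last joint's range is limited). The gripper opens to 85 mm and grips with 20 to 120 N. Pads are 22 mm wide; open, the fingers measure 114 mm over their backs; the gripper's body (76 mm by 85 mm) begins 54 mm behind the grasp point. The pads swing forward as they close: fully open they stand 13 mm farther back than shut.
Start: joints at [76.891, 4.979, 10.078, 95.1, 0, 90], TCP at [0.125, 0.536, 0.245] pointing down, gripper open.
Joint ranges: [-179.16, 179.16], [-48.56, 103.87], [-65.8, 70.77], [-126.05, 130.52], [-82.76, 87.17], [-180, 180]. Speed limits (degrees/s): [127.2, 127.2, 147.25, 180, 180, 180].

INTERFACE

Orientations are given as [roll, pitch, yaw] about the fixed x, y, z axes, in that order (R = Rz(yaw) Ry(pitch) Rx(roll)).
In Python, from workcell import bot, camera, get_calibration, ticket gives the robot as it stands. The module is installed in compiled form; this text tells all that it offers.
- The arm moves only by the tool send_rows, never from a script. Its arguments are lists of equal length, an entry for each row: "linear": the shift along the tool's x, y, z in m, a list of three; "twist": the turn, a rotation vector about the tool's x, y, z in units of 10 degrees (1.0 is 10 degrees), a list of three; "gripper": the opening in per cent of the stroke, from 0 (shut) to 100 (fully open). In form: {"linear": [[x, y, z], ...], "twist": [[wx, wy, wz], ...], "gripper": [gripper, ...]}. A call has 1 to 8 rows; each row shifts and turns the commanded pose from where the row before left it, along the tool's axes as they then stand; what a row does not reach is not made up. A row lasts 1/8 s, in which the tool goes at most 62.5 mm and 10.7 degrees, less where a joint would pass 70% of its speed; a pose out of reach is approached as far as the arm can. A call with a gripper value outside its range is refused whole. The fingers move at their own pace and stop on an object; "grip_force" is the grip in N (left out, the last holds). Time passes only in rows, so rows that do not move let the fingers close. It gives the time, the measured TCP pose, the force, the opening and the grip force at its end, in the units of the state.
- bot.get_obs(): the state, without advancing time (a new reading comes with each control period).
- camera(name): name is "side" or "top"; returns the picture (420x560x3 uint8, red, green, blue); there is no depth.
- get_calibration(name): a dict with "fx", "fy", "cx", "cy" (pixels), "origin" and "orientation" of the camera in the world. Camera axes: x right, y down, z forward; pixel columns grow to the right and rows downward; lengths in m; the calibration is good to about 2 mm. A picture is of the moment at which its call begins. get_calibration takes no time and is no camera call.
- ticket.job_done(): hands the job in; it is judged then, once.
The state is a dict: "time": time; "q": joint angles; "qd": joint speeds; "joint_efforts": joint torques, N m; "ee_pos": TCP position; "tcp_rot": TCP orientation; "wrist_force": force on the tool from outside, world axes, zero at the start; "torque": the same for the moment, N m; "opening": finger opening in m; "grasp_force": force on a finger pad.
Only numpy, scipy, OpenCV 4.12 (cv2) and the standard library are available. Lean on these libraries where they do the work, as an engineer would, in place of code of your own. Each camera call takes 0.05 s, during which the arm holds its last target. There are 200 camera calls.

## Working session

There is one attempt and no reset: what is moved stays moved. The work goes in short steps, Python scripts to look and compute and a tool call to move; the robot and the scene stay as the last step left them, time stands still between calls to the robot, and variables do not carry over. Pictures are saved under pics/ and viewed, at most 14 in all, crops included, and the job is handed in when it is done.

Besides the shell and the picture viewer there is one more tool, called after "Emit:" as a command line: name --argument value ..., lists and objects as JSON in quotes. send_rows: Moves the arm, as the interface text tells. Its arguments: {"type":"object","properties":{"linear":{"type":"array"},"twist":{"type":"array"},"gripper":{"type":"array"},"grip_force":{"type":"number"}},"required":["linear","twist","gripper"]}

```bash
mkdir -p pics
cat > h.py <<'E'
import numpy as np, cv2
from scipy.spatial.transform import Rotation as R
from workcell import bot,camera,get_calibration,ticket
def cal(n):
    c=get_calibration(n); return c
def rot(o):
    o=np.array(o); 
    return o if o.shape==(3,3) else R.from_euler('xyz',o,degrees=True).as_matrix()
def snap(n,f):
    im=camera(n); cv2.imwrite(f,im[:,:,::-1]); return im
def ray(n,u,v):
    c=cal(n); d=rot(c['orientation'])@np.array([(u-c['cx'])/c['fx'],(v-c['cy'])/c['fy'],1]); return np.array(c['origin']),d
def atz(n,u,v,z):
    o,d=ray(n,u,v); return o+d*(z-o[2])/d[2]
def tri(a,b):
    o1,d1=ray('top',*a);o2,d2=ray('side',*b)
    s=np.linalg.lstsq(np.c_[d1,-d2],o2-o1,rcond=None)[0]
    p,q=o1+d1*s[0],o2+d2*s[1]; return (p+q)/2,np.linalg.norm(p-q)
def proj(n,P):
    c=cal(n); p=(np.atleast_2d(P)-c['origin'])@rot(c['orientation']); return np.c_[p[:,0]/p[:,2]*c['fx']+c['cx'],p[:,1]/p[:,2]*c['fy']+c['cy']]
E
python3 - <<'E'
from h import *
for n in('top','side'): snap(n,f'pics/{n}0.png'); print(cal(n))
print(bot.get_obs())
E
```

```text
{'fx': 398.37292264578076, 'fy': 398.37292264578076, 'cx': 278.45977223453235, 'cy': 213.15225910590502, 'origin': array([ 0.35583548, -0.01686792,  1.03791636]), 'orientation': array([-1.67337887e+02,  1.18929672e-01, -8.54233589e+01])}
{'fx': 405.5355291045114, 'fy': 405.5355291045114, 'cx': 281.45533763226996, 'cy': 204.85053469718085, 'origin': array([0.28221154, 0.47839066, 0.63999772]), 'orientation': array([-136.22938232,   -0.39477009, -150.05738256])}
{'time': 0.1, 'q': array([ 7.68929319e+01,  5.00718614e+00,  1.00397643e+01,  9.50982344e+01,
       -5.58580153e-04,  9.00024071e+01]), 'qd': array([-0.0551557 , -0.09539351,  0.1954698 ,  0.00529235, -0.06120785,
       -0.11110555]), 'joint_efforts': array([ 1.09509499e-03, -5.21559548e+01,  4.65653551e+01,  1.61364576e-02,
        6.49944423e-05, -5.39489520e-06]), 'ee_pos': array([0.12468695, 0.53549935, 0.24466816]), 'tcp_rot': array([-1.79934344e+02,  5.61338113e-04,  1.66890525e+02]), 'wrist_force': array([-0.00096114, -0.84828496, -0.25667075]), 'torque': array([-0.01226018, -0.05045994,  0.0467435 ]), 'grasp_force': 0.0, 'opening': 0.08537080785635762}
```

View pics/top0.png

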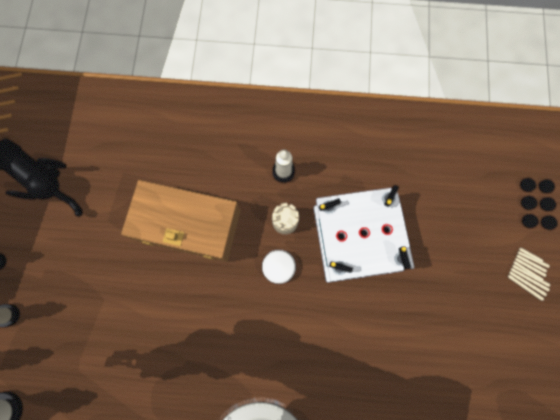

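View pics/side0.png

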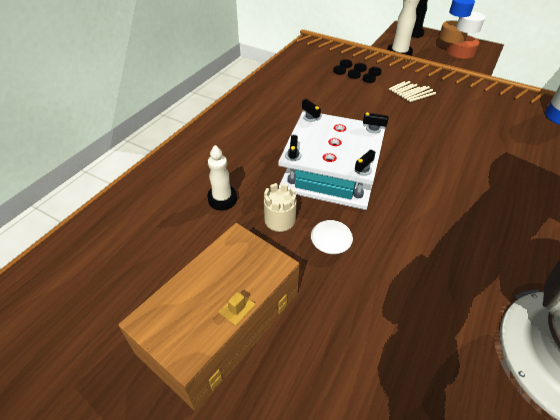

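The top view shows rings at about (342,236), (364,232) and (388,229), wings at the plate's corners, and the case lug at (173,236). The side view shows the same things, with the lug at (237,300). Next I'll measure blobs.

Run:
```python
from h import *
ims={n:cv2.imread(f'pics/{n}0.png') for n in('top','side')}
def blobs(n,kind,box):
    im=ims[n]; hsv=cv2.cvtColor(im,cv2.COLOR_BGR2HSV); H,S,V=cv2.split(hsv)
    if kind=='red': m=((H<8)|(H>172))&(S>120)&(V>100)
    if kind=='yel': m=(H>20)&(H<35)&(S>150)&(V>150)
    if kind=='wing': m=(V<75)|((H>20)&(H<35)&(S>150)&(V>120))
    m=m.astype(np.uint8); k=np.zeros_like(m); x0,y0,x1,y1=box; k[y0:y1,x0:x1]=m[y0:y1,x0:x1]
    if kind=='red': k=cv2.morphologyEx(k,cv2.MORPH_CLOSE,np.ones((5,5)))
    N,l,s,c=cv2.connectedComponentsWithStats(k)
    return [(c[i].round(1).tolist(),int(s[i][4])) for i in range(1,N) if s[i][4]>=3]
B={'top':(310,180,420,285),'side':(275,95,400,180)}
for n in B:
    for k in('red','yel','wing'): print(n,k,blobs(n,k,B[n]))
r=[((342,236.5),(329.5,157)),((364.3,232.5),(334.5,142)),((387.5,229.5),(340,128))]
for a,b in r: print(tri(a,b))
print('lug',tri((173,236),(237,300)))
for n,b in(('top',(310,180,420,285)),('side',(275,90,400,200)),('top',(115,175,245,265)),('side',(110,220,310,410))):
    c=ims[n][b[1]:b[3],b[0]:b[2]]; f=min(400/c.shape[1],300/c.shape[0]); c=cv2.resize(c,None,fx=f,fy=f,interpolation=cv2.INTER_CUBIC)
    c=cv2.copyMakeBorder(c,0,300-c.shape[0],0,400-c.shape[1],cv2.BORDER_CONSTANT); print(n,b,f)
    L=locals().setdefault('L',[]); L.append(c)
cv2.imwrite('pics/z0.png',np.vstack([np.hstack(L[:2]),np.hstack(L[2:])]))
```

```text
top red [([385.3, 229.2], 39), ([361.5, 233.0], 28), ([339.6, 236.7], 29)]
top yel [([388.6, 201.4], 13), ([322.5, 206.0], 10), ([403.5, 249.0], 10), ([332.6, 263.9], 11)]
top wing [([391.8, 193.8], 110), ([407.3, 198.3], 3), ([329.9, 204.6], 99), ([311.3, 218.5], 65), ([409.8, 215.3], 43), ([386.2, 229.2], 20), ([363.5, 232.5], 18), ([340.9, 235.9], 22), ([413.4, 240.3], 23), ([415.7, 248.6], 61), ([404.3, 258.5], 134), ([416.6, 258.9], 14), ([340.9, 266.8], 104)]
side red [([339.4, 127.8], 70), ([334.5, 141.9], 78), ([329.0, 157.6], 61)]
side yel [([316.7, 107.1], 9), ([366.9, 113.1], 8), ([292.6, 147.4], 13), ([360.0, 160.0], 11)]
side wing [([310.7, 108.2], 235), ([375.3, 119.7], 311), ([307.1, 115.9], 8), ([293.0, 147.9], 173), ([364.4, 160.9], 230), ([328.0, 159.0], 3), ([367.0, 169.8], 6)]
(array([ 0.52381103, -0.15491579,  0.08862331]), np.float64(0.0017811343013360893))
(array([ 0.5373984 , -0.20842325,  0.08792802]), np.float64(0.0005775353848629914))
(array([ 0.54933249, -0.26450095,  0.08664978]), np.float64(0.00027207309546126314))
lug (array([0.48773999, 0.24262238, 0.11971858]), np.float64(0.0008827933792125648))
top (310, 180, 420, 285) 2.857142857142857
side (275, 90, 400, 200) 2.727272727272727
top (115, 175, 245, 265) 3.076923076923077
side (110, 220, 310, 410) 1.5789473684210527
```

View pics/z0.png

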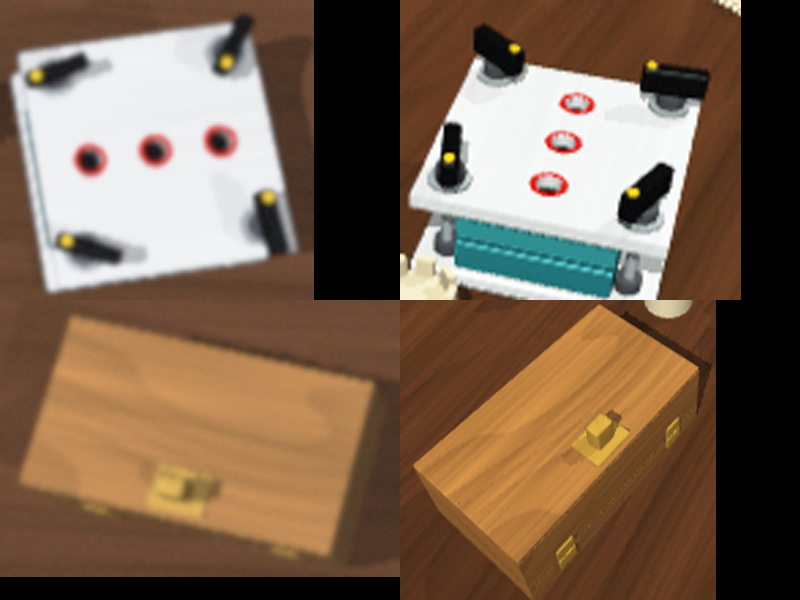

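```bash
cat >> h.py <<'E'
C=np.array([.537,-.2085]); T=np.radians(13.1)
ax=np.array([np.cos(T),np.sin(T)]); ay=np.array([-ax[1],ax[0]])
S=[C+a*.075*ax+b*.075*ay for a,b in((-1,-1),(-1,1),(1,1),(1,-1))]
def go(p,yaw,o=None,z=None):
    "print tool shift (in axes after turning) and turn"
    o=o or bot.get_obs(); y=o['tcp_rot'][2]; e=np.array(o['ee_pos']); d=np.array(p)-e
    t=np.radians(yaw); s=np.array([[np.cos(t),np.sin(t)],[np.sin(t),-np.cos(t)]])@d[:2]
    print('shift after turn',s.round(4),'down',round(-d[2],4),'twistz',round((y-yaw)/10,3))
E
python3 - <<'E'
from h import *
yt=[(388.6,201.4),(322.5,206),(403.5,249),(332.6,263.9)]; ys=[(316.7,107.1),(292.6,147.4),(366.9,113.1),(360,160)]
for a,b in zip(yt,ys):
    p,e=tri(a,b); i=np.argmin([np.hypot(*(s-p[:2])) for s in S]); d=p[:2]-S[i]
    print(i,S[i].round(4),p.round(4),round(e,4),'r',np.hypot(*d).round(4),'ang',np.degrees(np.arctan2(d[1],d[0])).round(1))
for i in range(4): print(i,proj('top',[*S[i],.114]).round(1),proj('side',[*S[i],.114]).round(1))
# wing minAreaRect angle from top silhouettes at z .126 
for i in range(4):
  for n in('top','side'):
    im=cv2.imread(f'pics/{n}0.png'); hsv=cv2.cvtColor(im,cv2.COLOR_BGR2HSV); H,Sx,V=cv2.split(hsv)
    m=((V<75)|((H>20)&(H<35)&(Sx>150)&(V>120))); vv,uu=np.nonzero(m)
    P=np.array([atz(n,u,v,.118 if n=='top' else .116) for u,v in zip(uu,vv)])[:,:2]; P=P[np.hypot(*(P-S[i]).T)<.032]
    c=P.mean(0); w,E=np.linalg.eigh(np.cov((P-c).T)); print(i,n,c.round(4),(np.degrees(np.arctan2(E[1,1],E[0,1]))%180).round(1),len(P))
E
```

```text
3 [ 0.627  -0.2645] [ 0.6081 -0.2548  0.1287] 0.0001 r 0.0213 ang 152.8
2 [ 0.593  -0.1185] [ 0.5853 -0.1005  0.1269] 0.0004 r 0.0195 ang 113.4
0 [ 0.481  -0.2985] [ 0.4994 -0.2909  0.1284] 0.0025 r 0.02 ang 22.6
1 [ 0.447  -0.1525] [ 0.4514 -0.1308  0.1287] 0.0004 r 0.0221 ang 78.4
0 [[404.7 257.4]] [[375.4 119.4]]
1 [[341.  267.1]] [[365.2 160.4]]
2 [[329.6 204.6]] [[293.4 146.5]]
3 [[391.2 195.6]] [[310.8 108.3]]Traceback (most recent call last):
  File "<stdin>", line 12, in <module>
  File "h.py", line 14, in atz
    o,d=ray(n,u,v); return o+d*(z-o[2])/d[2]
        ~~~^^^^^^^
  File "h.py", line 12, in ray
    c=cal(n); d=rot(c['orientation'])@np.array([(u-c['cx'])/c['fx'],(v-c['cy'])/c['fy'],1]); return np.array(c['origin']),d
  File "h.py", line 5, in cal
    c=get_calibration(n); return c
ValueError: time passes only in moves, steps and waits
```

```bash
sed -i 's/^def cal(n):/import functools\n@functools.lru_cache\ndef cal(n):/' h.py
python3 - <<'E'
from h import *
go([*S[0],.165],22.9)
E
```

```text
shift after turn [0.0036 0.9069] down 0.0797 twistz 14.399
```

Emit:
send_rows --linear '[[0,0,0],[0,0,0],[0,0,0],[0,0,0],[0,0,0],[0,0,0],[0,0,0]]' --twist '[[0,0,1],[0,0,1],[0,0,1],[0,0,1],[0,0,1],[0,0,1],[0,0,1]]' --gripper '[45,45,45,45,45,45,45]' --grip_force 60

```text
time: 0.98
ee_pos: [0.1247, 0.5355, 0.2449]
tcp_rot: [-180.0, 0.0, 96.6]
wrist_force: [0.3, 0.3, -1.2]
opening: 0.0386
grasp_force: 0.0
```

Emit:
send_rows --linear '[[0,0,0],[0,0,0],[0,0,0],[0,0,0],[0,0,0],[0,0,0],[0,0,0],[0,0,0]]' --twist '[[0,0,1],[0,0,1],[0,0,1],[0,0,1],[0,0,1],[0,0,1],[0,0,1],[0,0,0.4]]' --gripper '[45,45,45,45,45,45,45,45]'

```text
time: 1.98
ee_pos: [0.3382, 0.4023, 0.2448]
tcp_rot: [-169.9, 4.5, 44.8]
wrist_force: [0.1, -0.5, -1.0]
opening: 0.0385
grasp_force: 0.0
```

Emit:
send_rows --linear '[[0,0,0]]' --twist '[[0,0,0]]' --gripper '[45]'

```text
time: 2.1
ee_pos: [0.3375, 0.4032, 0.2449]
tcp_rot: [-170.0, 4.4, 44.9]
wrist_force: [0.2, -0.0, -0.9]
opening: 0.0382
grasp_force: 0.0
```

Run:
```python
from h import *
o=bot.get_obs(); print(o['q'],o['ee_pos'],o['tcp_rot'])
M=R.from_euler('xyz',o['tcp_rot'],degrees=True)
for y in(45,90,112.6,150,202.6):
    t=R.from_euler('xyz',[180,0,y],degrees=True); print(y,np.degrees((M.inv()*t).as_rotvec())/10)
```

```text
[ 44.91096384   5.59968191  10.10210483  98.92254847  10.03398131
 179.99883551] [0.33753006 0.40315396 0.24487824] [-169.96593005    4.41992265   44.91211393]
45 [-1.00324763  0.44009293 -0.04746431]
90 [-1.12450672  0.0232711  -4.53344901]
112.6 [-1.14448041 -0.20416107 -6.78583087]
150 [ -1.10969926  -0.61042713 -10.51133917]
202.6 [ -0.87948068  -1.26138436 -15.74282216]
```

Emit:
send_rows --linear '[[0,0,0],[0,0,0],[0,0,0],[0,0,0],[0,0,0],[0,0,0],[0,0,0],[0,0,0]]' --twist '[[0,0,-1],[0,0,-1],[-0.55,-0.0,0],[-0.55,0,0],[0,0,0],[0,0,0],[0,0,0],[0,0,0]]' --gripper '[45,45,45,45,45,45,45,45]'

```text
time: 3.1
ee_pos: [0.3368, 0.4039, 0.2451]
tcp_rot: [180.0, 0.7, 64.7]
wrist_force: [-0.4, 0.6, 0.3]
opening: 0.0386
grasp_force: 0.0
```

Run:
```python
from h import *
o=bot.get_obs(); print(o['q'],o['ee_pos'],o['tcp_rot'])
M=R.from_euler('xyz',o['tcp_rot'],degrees=True)
for y in(o['tcp_rot'][2],):
    t=R.from_euler('xyz',[180,0,y],degrees=True); print(y,np.degrees((M.inv()*t).as_rotvec())/10)
```

```text
[ 50.28878674   2.33471575   7.27697303  95.62454403  -0.22206938
 165.5875481 ] [0.33683398 0.40391302 0.24514405] [179.95474901   0.71608669  64.7022781 ]
64.70227809976201 [4.52503989e-03 7.16086656e-02 2.82775019e-05]
```

Emit:
send_rows --linear '[[0,0,0],[0,0,0],[0,0,0],[0,0,0],[0,0,0],[0,0,0],[0,0,0],[0,0,0]]' --twist '[[0,0.07,-1],[0,0,-1],[0,0,-1],[0,0,-1],[0,0,-1],[0,0,-1],[0,0,-1],[0,0,-1]]' --gripper '[45,45,45,45,45,45,45,45]'

```text
time: 4.1
ee_pos: [0.3368, 0.4039, 0.2453]
tcp_rot: [-180.0, -0.0, 145.0]
wrist_force: [0.4, -0.4, 0.1]
opening: 0.0383
grasp_force: 0.0
```

Emit:
send_rows --linear '[[0,0,0],[0,0,0],[0,0,0],[0,0,0],[0,0,0],[0,0,0]]' --twist '[[0,0,-1],[0,0,-1],[0,0,-1],[0,0,-1],[0,0,-1],[0,0,-0.79]]' --gripper '[45,45,45,45,45,45]'

```text
time: 4.85
ee_pos: [0.3368, 0.4039, 0.2452]
tcp_rot: [-180.0, -0.0, -157.1]
wrist_force: [-0.8, -0.2, 0.3]
opening: 0.0384
grasp_force: 0.0
```

Emit:
send_rows --linear '[[0.0098,-0.0503,0],[0.0098,-0.0503,0],[0.0098,-0.0503,0],[0.0098,-0.0503,0],[0.0098,-0.0503,0],[0.0098,-0.0503,0],[0.0098,-0.0503,0]]' --twist '[[0,0,0],[0,0,0],[0,0,0],[0,0,0],[0,0,0],[0,0,0],[0,0,0]]' --gripper '[45,45,45,45,45,45,45]'

```text
time: 5.72
ee_pos: [0.4089, 0.0509, 0.2456]
tcp_rot: [180.0, 0.0, -157.4]
wrist_force: [0.8, 0.7, 0.0]
opening: 0.0381
grasp_force: 0.0
```

Emit:
send_rows --linear '[[0.0098,-0.0503,0],[0.0098,-0.0503,0],[0.0098,-0.0503,0],[0.0098,-0.0503,0],[0.0098,-0.0503,0],[0.0098,-0.0503,0],[0.0098,-0.0503,0],[0,0,0]]' --twist '[[0,0,0],[0,0,0],[0,0,0],[0,0,0],[0,0,0],[0,0,0],[0,0,0],[0,0,0]]' --gripper '[45,45,45,45,45,45,45,45]'

```text
time: 6.72
ee_pos: [0.4808, -0.3017, 0.2439]
tcp_rot: [179.9, -0.0, -157.6]
wrist_force: [-0.6, 1.1, -0.3]
opening: 0.0387
grasp_force: 0.0
```

Emit:
send_rows --linear '[[0,0,0.04],[0,0,0.04],[0,0,0]]' --twist '[[0,0,0],[0,0,0],[0,0,0]]' --gripper '[45,45,45]'

```text
time: 7.1
ee_pos: [0.4796, -0.2974, 0.1629]
tcp_rot: [179.8, -0.1, -157.3]
wrist_force: [0.6, -0.3, 0.8]
opening: 0.0385
grasp_force: 0.0
```

Run:
```python
from h import *
o=bot.get_obs(); print(o['q'],o['ee_pos'],o['tcp_rot']); go([*S[0],.112],202.6,o)
snap('top','pics/t1.png');im=snap('side','pics/s1.png')
c=im[60:220,240:440,::-1]; cv2.imwrite('pics/s1c.png',cv2.resize(c,None,fx=3,fy=3))
```

```text
[-3.18156537e+01  6.32896988e+00  2.41594925e+00  8.63744829e+01
  2.60205086e-02 -5.44676629e+01] [ 0.47956167 -0.29737742  0.16285678] [ 1.79750911e+02 -1.45910806e-01 -1.57347739e+02]
shift after turn [-0.0008 -0.0016] down 0.0509 twistz -35.995
```

View pics/s1c.png

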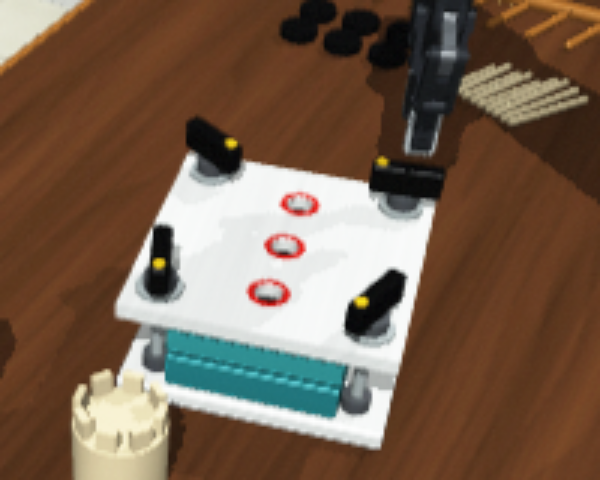

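The side crop shows the gripper straight above screw 0's wing at crop (405,180). I'll descend and grip.

Emit:
send_rows --linear '[[-0.0004,-0.0008,0.017],[-0.0004,-0.0008,0.017],[0,0,0.017],[0,0,0],[0,0,0],[0,0,0],[0,0,0]]' --twist '[[0,0,0],[0,0,0],[0,0,0],[0,0,0],[0,0,0],[0,0,0],[0,0,0]]' --gripper '[45,45,45,45,0,0,0]' --grip_force 60

```text
time: 8.07
ee_pos: [0.4822, -0.2985, 0.1161]
tcp_rot: [179.9, 0.1, -157.3]
wrist_force: [-6.0, 9.9, 9.3]
opening: 0.0127
grasp_force: 83.4
```

Emit:
send_rows --linear '[[0,0,0],[0,0,0],[0,0,0.0004]]' --twist '[[0,0,0],[0,0,0.5],[0,0,0.5]]' --gripper '[0,0,0]'

```text
time: 8.45
ee_pos: [0.4822, -0.2987, 0.1158]
tcp_rot: [179.9, 0.1, -167.5]
wrist_force: [-5.6, 8.8, 11.2]
opening: 0.0126
grasp_force: 83.5
```

Run:
```python
from h import *
o=bot.get_obs(); print(o['ee_pos'],o['tcp_rot'],o['wrist_force'],o['torque'],o['opening'],o['grasp_force'])
```

```text
[ 0.48220044 -0.29866718  0.11582295] [ 1.79918472e+02  7.34775543e-02 -1.67467132e+02] [-5.64874323  8.75151693 11.18734481] [1.9437531  1.17942678 0.17658066] 0.012643429184597854 83.50173301238101
```

Emit:
send_rows --linear '[[0,0,0.0004],[0,0,0.0004],[0,0,0.0004],[0,0,0.0004],[0,0,0.0004],[0,0,0.0004],[0,0,0]]' --twist '[[0,0,0.9],[0,0,0.9],[0,0,0.9],[0,0,0.9],[0,0,0.9],[0,0,0.7],[0,0,0]]' --gripper '[0,0,0,0,0,0,0]'

```text
time: 9.32
ee_pos: [0.482, -0.2993, 0.1145]
tcp_rot: [180.0, 0.1, 140.6]
wrist_force: [-8.5, 7.6, 16.5]
opening: 0.0126
grasp_force: 84.9
```

Emit:
send_rows --linear '[[0,0,0],[0,0,0],[0,0,0],[0,0,-0.02],[0,0,-0.03],[0,0,0]]' --twist '[[0,0,0],[0,0,0],[0,0,0],[0,0,0],[0,0,0],[0,0,0]]' --gripper '[45,45,45,45,45,45]'

```text
time: 10.07
ee_pos: [0.4832, -0.3004, 0.164]
tcp_rot: [180.0, 0.2, 140.6]
wrist_force: [0.5, 0.1, -0.0]
opening: 0.0389
grasp_force: 0.0
```

Run:
```python
from h import *
o=bot.get_obs(); print(o['ee_pos'],o['tcp_rot'])
go([*S[2],.112],293.4-360,o)
```

```text
[ 0.48324854 -0.30042912  0.16401207] [179.96757415   0.22915059 140.64060636]
shift after turn [-0.1234 -0.173 ] down 0.052 twistz 20.724
```

Emit:
send_rows --linear '[[0,0,0],[0,0,0],[0,0,0],[0.0308,0.0432,0],[0.0308,0.0432,0],[0.0308,0.0432,0],[0.0308,0.0432,0],[0,0,0]]' --twist '[[0,0,0.9],[0,0,0.9],[0,0,0.92],[0,0,0],[0,0,0],[0,0,0],[0,0,0],[0,0,0]]' --gripper '[45,45,45,45,45,45,45,45]'

```text
time: 11.08
ee_pos: [0.5929, -0.115, 0.1602]
tcp_rot: [-180.0, -0.1, 113.7]
wrist_force: [0.0, -0.2, -1.3]
opening: 0.0385
grasp_force: 0.0
```

Emit:
send_rows --linear '[[0,0,0],[0,0,0]]' --twist '[[0,0,0],[0,0,0]]' --gripper '[45,45]'

```text
time: 11.32
ee_pos: [0.5914, -0.119, 0.1615]
tcp_rot: [-180.0, 0.0, 113.4]
wrist_force: [-0.3, 0.7, 0.6]
opening: 0.0383
grasp_force: 0.0
```

Run:
```python
from h import *
go([*S[2],.112],113.4)
snap('top','pics/t2.png');im=snap('side','pics/s2.png')
c=im[60:220,240:440,::-1]; cv2.imwrite('pics/s2c.png',cv2.resize(c,None,fx=3,fy=3))
```

```text
shift after turn [-0.0001  0.0018] down 0.0495 twistz -0.003
```

View pics/s2c.png

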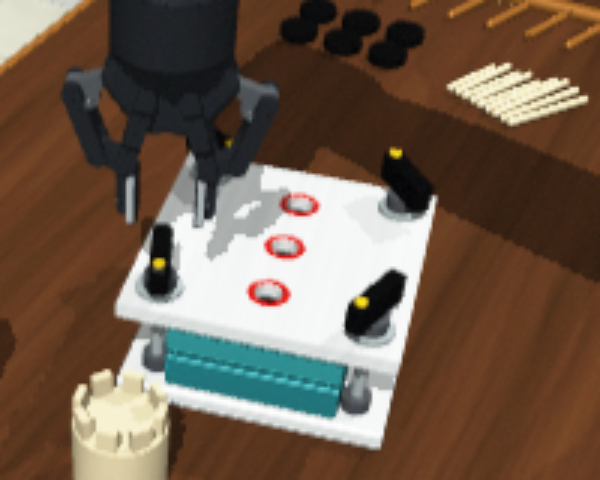

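The jaws straddle screw 2's wing at crop (162,250). Screw 0's wing has turned, and its dot is now at crop (396,153). Next I'll descend, grip and turn 62 degrees.

Emit:
send_rows --linear '[[0,0.0009,0.0165],[0,0.0009,0.0165],[0,0,0.0165],[0,0,0],[0,0,0],[0,0,0],[0,0,0],[0,0,0]]' --twist '[[0,0,0],[0,0,0],[0,0,0],[0,0,0],[0,0,0],[0,0,0],[0,0,0],[0,0,0]]' --gripper '[45,45,45,45,0,0,0,0]'

```text
time: 12.42
ee_pos: [0.5934, -0.1174, 0.1126]
tcp_rot: [180.0, 0.0, 113.4]
wrist_force: [-5.0, 0.5, 3.2]
opening: 0.0195
grasp_force: 59.0
```

Emit:
send_rows --linear '[[0,0,0.0004],[0,0,0.0004],[0,0,0.0004],[0,0,0.0004],[0,0,0.0004],[0,0,0.0004],[0,0,0],[0,0,0]]' --twist '[[0,0,0.9],[0,0,0.9],[0,0,0.9],[0,0,0.9],[0,0,0.9],[0,0,0.9],[0,0,0.8],[0,0,0]]' --gripper '[0,0,0,0,0,0,0,0]'

```text
time: 13.42
ee_pos: [0.595, -0.1176, 0.111]
tcp_rot: [179.8, -0.1, 51.5]
wrist_force: [3.5, -1.8, 4.1]
opening: 0.0192
grasp_force: 59.5
```

Emit:
send_rows --linear '[[0,0,0],[0,0,0],[0,0,0],[0,0,-0.02],[0,0,-0.03],[0,0,0],[0,0,0]]' --twist '[[0,0,0],[0,0,0],[0,0,0],[0,0,0],[0,0,0],[0,0,0],[0,0,0]]' --gripper '[45,45,45,45,45,45,45]'

```text
time: 14.3
ee_pos: [0.5934, -0.1173, 0.1592]
tcp_rot: [-180.0, 0.0, 51.5]
wrist_force: [-0.4, 0.4, -0.3]
opening: 0.0385
grasp_force: 0.0
```

Run:
```python
from h import *
go([*S[1],.112],78.4)
```

```text
shift after turn [-0.0639 -0.1363] down 0.0472 twistz -2.694
```

Run:
```python
from h import *
a=snap('top','pics/t3.png');b=snap('side','pics/s3.png')
c=np.hstack([cv2.resize(a[170:295,300:425,::-1],(400,400),interpolation=cv2.INTER_CUBIC),cv2.resize(b[80:205,270:395,::-1],(400,400),interpolation=cv2.INTER_CUBIC)]); cv2.imwrite('pics/s3c.png',c)
```

```text
(no output)
```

View pics/s3c.png

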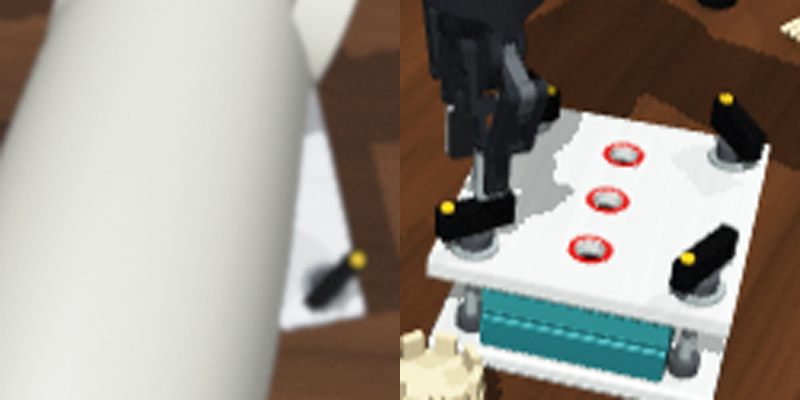

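```bash
cat >> h.py <<'E'
def dots(n,im,z=.1265):
    hsv=cv2.cvtColor(im,cv2.COLOR_RGB2HSV); m=cv2.inRange(hsv,(20,150,130),(35,255,255))
    N,l,s,c=cv2.connectedComponentsWithStats(m)
    for k in range(1,N):
        if s[k][4]<3: continue
        p=atz(n,*c[k],z)[:2]
        for i in range(4):
            d=p-S[i]; r=np.hypot(*d)
            if r<.032: print(n,'screw',i,'px',c[k].round(1),'r',r.round(4),'ang',np.degrees(np.arctan2(d[1],d[0])).round(1))
E
python3 - <<'E'
from h import *
for f in('top0','side0','t1','s1','t3','s3'):
    print(f); dots('top' if f[0]=='t' else 'side',cv2.imread(f'pics/{f}.png')[:,:,::-1].copy())
E
```

```text
top0
top screw 3 px [388.7 201.5] r 0.0206 ang 154.4
top screw 2 px [322.4 206.4] r 0.02 ang 116.3
top screw 0 px [403.4 249.1] r 0.0187 ang 22.6
top screw 1 px [332.7 264.1] r 0.0214 ang 79.4
side0
side screw 3 px [316.7 107.1] r 0.0188 ang 159.3
side screw 0 px [366.9 113.1] r 0.0212 ang 13.9
side screw 2 px [292.6 147.4] r 0.0189 ang 112.7
side screw 1 px [360.2 160.1] r 0.0198 ang 75.3
t1
top screw 3 px [388.7 201.5] r 0.0206 ang 154.4
top screw 2 px [322.5 206.2] r 0.0198 ang 114.8
top screw 0 px [403.  248.5] r 0.0202 ang 23.4
top screw 1 px [332.7 264.1] r 0.0214 ang 79.4
s1
side screw 3 px [316.7 107.1] r 0.0188 ang 159.3
side screw 0 px [367.  113.3] r 0.0208 ang 15.4
side screw 2 px [292.6 147.4] r 0.0189 ang 112.7
side screw 1 px [360.2 160.1] r 0.0198 ang 75.3
t3
top screw 0 px [411.4 250.6] r 0.0189 ang -36.4
s3
side screw 0 px [371.4 110.1] r 0.02 ang -35.3
side screw 2 px [284.4 144.4] r 0.0211 ang 55.4
side screw 1 px [359.5 160.2] r 0.0209 ang 73.3
```

Emit:
send_rows --linear '[[0,0,0],[0,0,0],[0,0,0],[-0.022,-0.0451,0],[-0.022,-0.0451,0],[-0.022,-0.0451,0],[0,0,0],[0,0,0]]' --twist '[[0,0,-0.9],[0,0,-0.9],[0,0,-0.8],[0,0,0],[0,0,0],[0,0,0],[0,0,0],[0,0,0]]' --gripper '[45,45,45,45,45,45,45,45]'

```text
time: 15.4
ee_pos: [0.4473, -0.1524, 0.1595]
tcp_rot: [180.0, -0.0, 77.4]
wrist_force: [0.3, -1.2, -0.1]
opening: 0.0382
grasp_force: 0.0
```

Run:
```python
from h import *
go([*S[1],.111],77.5)
```

```text
shift after turn [-0.0001 -0.0003] down 0.0485 twistz -0.007
```

Emit:
send_rows --linear '[[0,0,0.0162],[0,0,0.0162],[0,0,0.016],[0,0,0],[0,0,0],[0,0,0],[0,0,0],[0,0,0]]' --twist '[[0,0,0],[0,0,0],[0,0,0],[0,0,0],[0,0,0],[0,0,0],[0,0,0],[0,0,0]]' --gripper '[45,45,45,45,0,0,0,0]'

```text
time: 16.4
ee_pos: [0.4477, -0.1524, 0.1119]
tcp_rot: [179.9, -0.0, 77.4]
wrist_force: [3.8, 0.1, 0.0]
opening: 0.0191
grasp_force: 59.0
```

Emit:
send_rows --linear '[[0,0,0.0004],[0,0,0.0004],[0,0,0.0004],[0,0,0.0004],[0,0,0.0004],[0,0,0.0004],[0,0,0],[0,0,0]]' --twist '[[0,0,0.9],[0,0,0.9],[0,0,0.9],[0,0,0.9],[0,0,0.9],[0,0,0.9],[0,0,0.8],[0,0,0]]' --gripper '[0,0,0,0,0,0,0,0]'

```text
time: 17.4
ee_pos: [0.4478, -0.1524, 0.1101]
tcp_rot: [179.9, -0.1, 15.4]
wrist_force: [2.9, 1.2, 6.6]
opening: 0.0192
grasp_force: 60.1
```

Emit:
send_rows --linear '[[0,0,0],[0,0,0],[0,0,0],[0,0,-0.02],[0,0,-0.03],[0,0,0],[0,0,0]]' --twist '[[0,0,0],[0,0,0],[0,0,0],[0,0,0],[0,0,0],[0,0,0],[0,0,0]]' --gripper '[45,45,45,45,45,45,45]'

```text
time: 18.27
ee_pos: [0.4469, -0.1523, 0.1583]
tcp_rot: [-180.0, 0.0, 15.5]
wrist_force: [0.9, -0.1, -0.2]
opening: 0.0382
grasp_force: 0.0
```

Run:
```python
from h import *
go([*S[3],.111],154)
dots('top',camera('top'));dots('side',camera('side'))
```

```text
shift after turn [-0.2111 -0.0219] down 0.0473 twistz -13.855
top screw 2 px [323.4 197.8] r 0.0209 ang 54.0
side screw 3 px [316.5 107.8] r 0.0207 ang 153.1
side screw 2 px [284.4 144.4] r 0.0211 ang 55.4
side screw 1 px [355.5 154.8] r 0.0211 ang 24.1
```

Emit:
send_rows --linear '[[0,0,0],[0,0,0],[0,0,0],[0,0,0],[0,0,0],[0,0,0],[0,0,0]]' --twist '[[0,0,-1],[0,0,-1],[0,0,-1],[0,0,-1],[0,0,-1],[0,0,-1],[0,0,-1]]' --gripper '[45,45,45,45,45,45,45]'

```text
time: 19.25
ee_pos: [0.4467, -0.1522, 0.158]
tcp_rot: [-179.9, -0.0, 85.8]
wrist_force: [0.4, 0.0, -0.2]
opening: 0.0386
grasp_force: 0.0
```

Emit:
send_rows --linear '[[0,0,0],[0,0,0],[0,0,0],[0,0,0],[0,0,0],[0,0,0],[0,0,0]]' --twist '[[0,0,-1],[0,0,-1],[0,0,-1],[0,0,-1],[0,0,-1],[0,0,-1],[0,0,-0.85]]' --gripper '[45,45,45,45,45,45,45]'

```text
time: 20.12
ee_pos: [0.4467, -0.1522, 0.158]
tcp_rot: [-180.0, -0.1, 154.2]
wrist_force: [-0.6, -0.6, -1.3]
opening: 0.0386
grasp_force: 0.0
```

Emit:
send_rows --linear '[[-0.0528,-0.0055,0],[-0.0528,-0.0055,0],[-0.0528,-0.0055,0],[-0.0528,-0.0055,0],[0,0,0],[0,0,0],[0,0,0]]' --twist '[[0,0,0],[0,0,0],[0,0,0],[0,0,0],[0,0,0],[0,0,0],[0,0,0]]' --gripper '[45,45,45,45,45,45,45]'

```text
time: 21.0
ee_pos: [0.6265, -0.2644, 0.1599]
tcp_rot: [180.0, 0.1, 154.0]
wrist_force: [0.1, -0.4, -0.4]
opening: 0.0381
grasp_force: 0.0
```

Run:
```python
from h import *
go([*S[3],.111],154)
dots('side',camera('side'))
```

```text
shift after turn [-0.0006  0.0001] down 0.0489 twistz -0.004
side screw 3 px [316.1 107.9] r 0.0205 ang 150.6
side screw 0 px [371.3 110.5] r 0.0186 ang -32.3
side screw 2 px [284.4 144.4] r 0.0211 ang 55.4
side screw 1 px [355.5 154.8] r 0.0211 ang 24.1
```

Emit:
send_rows --linear '[[0,0,0.0163],[0,0,0.0163],[0,0,0.0163],[0,0,0],[0,0,0],[0,0,0],[0,0,0],[0,0,0]]' --twist '[[0,0,0],[0,0,0],[0,0,0],[0,0,0],[0,0,0],[0,0,0],[0,0,0],[0,0,0]]' --gripper '[45,45,45,45,0,0,0,0]'

```text
time: 22.05
ee_pos: [0.6272, -0.265, 0.1105]
tcp_rot: [-180.0, 0.0, 153.9]
wrist_force: [-3.5, 0.5, 1.2]
opening: 0.0195
grasp_force: 58.9
```

Emit:
send_rows --linear '[[0,0,0.0004],[0,0,0.0004],[0,0,0.0004],[0,0,0.0004],[0,0,0.0004],[0,0,0.0004],[0,0,0],[0,0,0]]' --twist '[[0,0,0.9],[0,0,0.9],[0,0,0.9],[0,0,0.9],[0,0,0.9],[0,0,0.9],[0,0,0.8],[0,0,0]]' --gripper '[0,0,0,0,0,0,0,0]'

```text
time: 23.05
ee_pos: [0.6275, -0.2648, 0.1089]
tcp_rot: [179.9, 0.0, 92.0]
wrist_force: [-3.1, 2.2, 6.7]
opening: 0.02
grasp_force: 59.7
```

Emit:
send_rows --linear '[[0,0,0],[0,0,0],[0,0,0],[0,0,-0.02],[0,0,-0.03],[0,0,0],[0,0,0]]' --twist '[[0,0,0],[0,0,0],[0,0,0],[0,0,0],[0,0,0],[0,0,0],[0,0,0]]' --gripper '[45,45,45,45,45,45,45]'

```text
time: 23.92
ee_pos: [0.6272, -0.2649, 0.1571]
tcp_rot: [180.0, -0.0, 92.0]
wrist_force: [-0.2, -0.3, -1.1]
opening: 0.0382
grasp_force: 0.0
```

Run:
```python
from h import *
go([*S[0],.109],141.5)
dots('top',camera('top'));dots('side',camera('side'))
```

```text
shift after turn [ 0.0935 -0.1174] down 0.0481 twistz -4.955
top screw 3 px [383.8 194.3] r 0.021 ang 95.3
top screw 2 px [323.4 197.8] r 0.0209 ang 54.0
top screw 1 px [339.5 258. ] r 0.0202 ang 18.2
side screw 3 px [306.9 108.3] r 0.0223 ang 91.2
side screw 0 px [371.5 110.6] r 0.018 ang -32.0
side screw 2 px [284.4 144.4] r 0.0211 ang 55.4
side screw 1 px [355.6 154.7] r 0.021 ang 22.9
```

Emit:
send_rows --linear '[[0,0,0],[0,0,0],[0,0,0],[0,0,0],[0,0,0],[0.031,-0.039,0],[0.031,-0.039,0],[0.0315,-0.0394,0]]' --twist '[[0,0,-1],[0,0,-1],[0,0,-1],[0,0,-1],[0,0,-0.95],[0,0,0],[0,0,0],[0,0,0]]' --gripper '[45,45,45,45,45,45,45,45]'

```text
time: 25.02
ee_pos: [0.4792, -0.2983, 0.1566]
tcp_rot: [-180.0, -0.1, 141.5]
wrist_force: [0.2, -0.1, 0.3]
opening: 0.0382
grasp_force: 0.0
```

Emit:
send_rows --linear '[[0,0,0],[0,0,0],[0,0,0.016],[0,0,0.016],[0,0,0.016],[0,0,0]]' --twist '[[0,0,0],[0,0,0],[0,0,0],[0,0,0],[0,0,0],[0,0,0]]' --gripper '[45,45,45,45,45,45]'

```text
time: 25.78
ee_pos: [0.4803, -0.2977, 0.1074]
tcp_rot: [-180.0, -0.2, 141.5]
wrist_force: [0.2, -1.4, 0.8]
opening: 0.0385
grasp_force: 0.0
```

Emit:
send_rows --linear '[[0,0,0],[0,0,0],[0,0,0],[0,0,0],[0,0,0]]' --twist '[[0,0,0],[0,0,0],[0,0,0],[0,0,0],[0,0,0]]' --gripper '[0,0,0,0,0]'

```text
time: 26.4
ee_pos: [0.481, -0.2985, 0.1101]
tcp_rot: [180.0, 0.0, 141.4]
wrist_force: [-2.2, 1.4, 3.1]
opening: 0.0194
grasp_force: 59.1
```

Emit:
send_rows --linear '[[0,0,0.0004],[0,0,0.0004],[0,0,0.0004],[0,0,0.0004],[0,0,0.0004],[0,0,0]]' --twist '[[0,0,0.9],[0,0,0.9],[0,0,0.9],[0,0,0.9],[0,0,0.9],[0,0,0.7]]' --gripper '[0,0,0,0,0,0]'

```text
time: 27.15
ee_pos: [0.4813, -0.2983, 0.1087]
tcp_rot: [179.9, 0.0, 89.2]
wrist_force: [-1.9, 3.3, 5.2]
opening: 0.0195
grasp_force: 59.8
```

Run:
```python
from h import *
o=bot.get_obs(); print(o['ee_pos'],o['tcp_rot'],o['wrist_force'],o['torque'],o['joint_efforts'][5],o['opening'],o['grasp_force'])
```

```text
[ 0.4813388  -0.29831266  0.10872249] [1.79894695e+02 1.84687252e-02 8.92134459e+01] [-1.92114804  3.3311635   5.23897915] [0.62275502 0.33922677 0.21351112] -1.172807738184929 0.01954994769082876 59.76855397224426
```

Emit:
send_rows --linear '[[0,0,0],[0,0,0],[0,0,0]]' --twist '[[0,0,0.4],[0,0,0.4],[0,0,0]]' --gripper '[0,0,0]'

```text
time: 27.52
ee_pos: [0.4814, -0.2983, 0.1085]
tcp_rot: [179.9, -0.0, 81.5]
wrist_force: [-1.2, 2.8, 5.8]
opening: 0.0195
grasp_force: 59.7
```

```bash
cat > st.py <<'E'
from h import *
o=bot.get_obs(); print(o['ee_pos'].round(4),o['tcp_rot'][2].round(2),o['wrist_force'].round(1),'tau',o['torque'].round(3),o['joint_efforts'][5].round(2))
E
python3 st.py
```

```text
[ 0.4814 -0.2983  0.1085] 81.46 [-1.2  2.8  5.8] tau [0.676 0.203 0.058] 0.56
```

Emit:
send_rows --linear '[[0,0,0],[0,0,0]]' --twist '[[0,0,0.4],[0,0,0]]' --gripper '[0,0]'

```text
time: 27.78
ee_pos: [0.4814, -0.2983, 0.1084]
tcp_rot: [179.9, -0.0, 77.5]
wrist_force: [-1.2, 3.8, 6.4]
opening: 0.0196
grasp_force: 59.7
```

```bash
python3 st.py
```

```text
[ 0.4814 -0.2983  0.1084] 77.5 [-1.2  3.8  6.4] tau [0.711 0.152 0.085] 0.53
```

Emit:
send_rows --linear '[[0,0,0],[0,0,0]]' --twist '[[0,0,0.4],[0,0,0]]' --gripper '[0,0]'

```text
time: 28.02
ee_pos: [0.4814, -0.2983, 0.1083]
tcp_rot: [179.9, -0.0, 73.5]
wrist_force: [-0.5, 4.7, 4.9]
opening: 0.0195
grasp_force: 59.7
```

```bash
python3 st.py
```

```text
[ 0.4814 -0.2983  0.1083] 73.54 [-0.5  4.7  4.9] tau [ 0.663 -0.034  0.126] 0.54
```

Emit:
send_rows --linear '[[0,0,0],[0,0,0]]' --twist '[[0,0,0.3],[0,0,0]]' --gripper '[0,0]'

```text
time: 28.28
ee_pos: [0.4814, -0.2983, 0.1083]
tcp_rot: [179.9, -0.0, 70.6]
wrist_force: [-0.5, 2.9, 5.7]
opening: 0.0193
grasp_force: 59.7
```

```bash
python3 st.py
```

```text
[ 0.4814 -0.2983  0.1083] 70.59 [-0.5  2.9  5.7] tau [0.621 0.008 0.465] 0.74
```

Emit:
send_rows --linear '[[0,0,0],[0,0,0]]' --twist '[[0,0,0.3],[0,0,0]]' --gripper '[0,0]'

```text
time: 28.52
ee_pos: [0.4815, -0.2983, 0.1083]
tcp_rot: [179.9, -0.0, 67.6]
wrist_force: [-0.0, 2.6, 5.1]
opening: 0.0197
grasp_force: 59.7
```

```bash
python3 st.py
```

```text
[ 0.4815 -0.2983  0.1083] 67.62 [-0.   2.6  5.1] tau [ 0.564 -0.01   0.906] 1.19
```

Emit:
send_rows --linear '[[0,0,0],[0,0,0]]' --twist '[[0,0,0.3],[0,0,0]]' --gripper '[0,0]'

```text
time: 28.78
ee_pos: [0.4812, -0.2987, 0.1083]
tcp_rot: [179.9, 0.0, 64.6]
wrist_force: [-0.7, -0.3, 5.1]
opening: 0.0195
grasp_force: 60.3
```

```bash
python3 st.py
```

```text
[ 0.4812 -0.2987  0.1083] 64.62 [-0.7 -0.3  5.1] tau [0.083 0.198 0.937] 1.28
```

Emit:
send_rows --linear '[[0,0,0],[0,0,0],[0,0,0],[0,0,-0.025],[0,0,-0.025],[0,0,0]]' --twist '[[0,0,0],[0,0,0],[0,0,0],[0,0,0],[0,0,0],[0,0,0]]' --gripper '[45,45,45,45,45,45]'

```text
time: 29.52
ee_pos: [0.4817, -0.2989, 0.1595]
tcp_rot: [179.8, 0.0, 64.5]
wrist_force: [0.1, 0.1, -1.3]
opening: 0.0386
grasp_force: 0.0
```

Emit:
send_rows --linear '[[0,0,0],[0,0,0],[0,0,0],[0,0,0],[0,0,0],[0,0,0],[0,0,0],[0,0,0]]' --twist '[[0,0,-1],[0,0,-1],[0,0,-1],[0,0,-1],[0,0,-1],[0,0,-1],[0,0,-1],[0,0,-1]]' --gripper '[45,45,45,45,45,45,45,45]'

```text
time: 30.52
ee_pos: [0.4806, -0.2982, 0.1564]
tcp_rot: [180.0, -0.1, 144.8]
wrist_force: [-0.5, -0.6, 0.0]
opening: 0.0385
grasp_force: 0.0
```

Emit:
send_rows --linear '[[0,0,0],[0,0,0],[0,0,0],[0,0,0],[0,0,0],[0,0,0],[0,0,0],[0,0,0]]' --twist '[[0,0,-1],[0,0,-1],[0,0,-1],[0,0,-1],[0,0,-1],[0,0,-1],[0,0,-1],[0,0,-1]]' --gripper '[45,45,45,45,45,45,45,45]'

```text
time: 31.52
ee_pos: [0.4806, -0.2982, 0.1564]
tcp_rot: [179.9, -0.0, -135.2]
wrist_force: [-0.6, -0.3, 0.6]
opening: 0.0387
grasp_force: 0.0
```

Run:
```python
from h import *
go([*S[2],.1085],232-360)
dots('top',camera('top'));dots('side',camera('side'))
```

```text
shift after turn [-0.2109  0.0221] down 0.0479 twistz -0.722
top screw 3 px [383.8 194.6] r 0.021 ang 96.9
top screw 2 px [323.4 197.6] r 0.0211 ang 52.9
top screw 1 px [339.5 258.2] r 0.0198 ang 18.2
side screw 3 px [307.  108.7] r 0.0236 ang 93.6
side screw 2 px [284.4 144.4] r 0.0211 ang 55.4
side screw 1 px [355.5 154.8] r 0.0211 ang 24.1
```

Emit:
send_rows --linear '[[0,0,0],[-0.0527,0.0055,0],[-0.0527,0.0055,0],[-0.0527,0.0055,0],[-0.0527,0.0055,0],[0,0,0],[0,0,0],[0,0,0]]' --twist '[[0,0,-0.72],[0,0,0],[0,0,0],[0,0,0],[0,0,0],[0,0,0],[0,0,0],[0,0,0]]' --gripper '[45,45,45,45,45,45,45,45]'

```text
time: 32.62
ee_pos: [0.594, -0.1205, 0.1576]
tcp_rot: [-180.0, -0.0, -128.5]
wrist_force: [-0.1, 0.5, -0.1]
opening: 0.0383
grasp_force: 0.0
```

Emit:
send_rows --linear '[[0,0,0.016],[0,0,0.016],[0,0,0.016],[0,0,0],[0,0,0],[0,0,0],[0,0,0],[0,0,0]]' --twist '[[0,0,0],[0,0,0],[0,0,0],[0,0,0],[0,0,0],[0,0,0],[0,0,0],[0,0,0]]' --gripper '[45,45,45,45,0,0,0,0]'

```text
time: 33.62
ee_pos: [0.5941, -0.1191, 0.1102]
tcp_rot: [180.0, 0.0, -128.3]
wrist_force: [-5.0, 1.1, 2.0]
opening: 0.0195
grasp_force: 58.7
```

Emit:
send_rows --linear '[[0,0,0.0004],[0,0,0.0004],[0,0,0.0004],[0,0,0.0004],[0,0,0.0004],[0,0,0],[0,0,0],[0,0,0]]' --twist '[[0,0,0.9],[0,0,0.9],[0,0,0.9],[0,0,0.9],[0,0,0.9],[0,0,0.8],[0,0,0.8],[0,0,0]]' --gripper '[0,0,0,0,0,0,0,0]'

```text
time: 34.62
ee_pos: [0.5941, -0.1191, 0.1086]
tcp_rot: [180.0, -0.0, 170.6]
wrist_force: [-6.0, 2.9, 5.2]
opening: 0.0191
grasp_force: 59.2
```

```bash
python3 st.py
```

```text
[ 0.5941 -0.1191  0.1086] 170.56 [-6.   2.9  5.2] tau [ 5.650e-01  1.268e+00 -1.000e-03] 0.98
```

Emit:
send_rows --linear '[[0,0,0],[0,0,0]]' --twist '[[0,0,0.4],[0,0,0]]' --gripper '[0,0]'

```text
time: 34.88
ee_pos: [0.5941, -0.119, 0.1085]
tcp_rot: [180.0, -0.0, 166.6]
wrist_force: [-5.8, 2.5, 3.5]
opening: 0.0193
grasp_force: 59.1
```

```bash
python3 st.py
```

```text
[ 0.5941 -0.119   0.1085] 166.62 [-5.8  2.5  3.5] tau [0.535 1.247 0.151] 0.57
```

Emit:
send_rows --linear '[[0,0,0],[0,0,0]]' --twist '[[0,0,0.4],[0,0,0]]' --gripper '[0,0]'

```text
time: 35.12
ee_pos: [0.5941, -0.119, 0.1085]
tcp_rot: [180.0, -0.0, 162.7]
wrist_force: [-6.3, 2.3, 2.8]
opening: 0.0197
grasp_force: 59.1
```

```bash
python3 st.py
```

```text
[ 0.5941 -0.119   0.1085] 162.67 [-6.3  2.3  2.8] tau [0.45  1.259 0.727] 1.15
```

Emit:
send_rows --linear '[[0,0,0],[0,0,0]]' --twist '[[0,0,0.3],[0,0,0]]' --gripper '[0,0]'

```text
time: 35.38
ee_pos: [0.595, -0.1194, 0.1086]
tcp_rot: [180.0, 0.1, 159.7]
wrist_force: [-0.5, 1.4, 3.1]
opening: 0.0194
grasp_force: 60.1
```

```bash
python3 st.py
```

```text
[ 0.595  -0.1194  0.1086] 159.68 [-0.5  1.4  3.1] tau [0.281 0.104 0.318] 0.72
```

Emit:
send_rows --linear '[[0,0,0],[0,0,0]]' --twist '[[0,0,0.3],[0,0,0]]' --gripper '[0,0]'

```text
time: 35.62
ee_pos: [0.595, -0.1194, 0.1086]
tcp_rot: [180.0, 0.1, 156.8]
wrist_force: [0.0, 1.1, 4.6]
opening: 0.0195
grasp_force: 60.3
```

```bash
python3 st.py
```

```text
[ 0.595  -0.1194  0.1086] 156.76 [0.  1.1 4.6] tau [0.255 0.084 0.73 ] 1.15
```

Emit:
send_rows --linear '[[0,0,0],[0,0,0],[0,0,0],[0,0,-0.025],[0,0,-0.025],[0,0,0],[0,0,0]]' --twist '[[0,0,0],[0,0,0],[0,0,0],[0,0,0],[0,0,0],[0,0,0],[0,0,0]]' --gripper '[45,45,45,45,45,45,45]'

```text
time: 36.5
ee_pos: [0.5943, -0.1194, 0.1569]
tcp_rot: [-180.0, -0.0, 156.6]
wrist_force: [-0.3, -0.0, -0.2]
opening: 0.0382
grasp_force: 0.0
```

Run:
```python
from h import *
go([*S[1],.1085],196)
dots('top',camera('top'));dots('side',camera('side'))
```

```text
shift after turn [0.1507 0.0089] down 0.0484 twistz -3.936
top screw 0 px [413.9 260. ] r 0.0181 ang -109.4
side screw 0 px [381.2 112.7] r 0.0145 ang -117.2
side screw 1 px [355.5 154.5] r 0.0211 ang 21.5
```

Emit:
send_rows --linear '[[0,0,0],[0,0,0],[0,0,0],[0,0,0],[0.0502,0.003,0],[0.0502,0.003,0],[0.0502,0.003,0],[0,0,0]]' --twist '[[0,0,-1],[0,0,-1],[0,0,-1],[0,0,-0.94],[0,0,0],[0,0,0],[0,0,0],[0,0,0]]' --gripper '[45,45,45,45,45,45,45,45]'

```text
time: 37.6
ee_pos: [0.4446, -0.1528, 0.1573]
tcp_rot: [180.0, -0.0, -164.1]
wrist_force: [1.2, -0.5, 0.0]
opening: 0.0385
grasp_force: 0.0
```

Emit:
send_rows --linear '[[0,0,0],[0,0,0.016],[0,0,0.016],[0,0,0.016],[0,0,0]]' --twist '[[0,0,0],[0,0,0],[0,0,0],[0,0,0],[0,0,0]]' --gripper '[45,45,45,45,45]'

```text
time: 38.22
ee_pos: [0.4465, -0.152, 0.1076]
tcp_rot: [179.9, -0.1, -163.9]
wrist_force: [-0.3, -0.2, 0.2]
opening: 0.0382
grasp_force: 0.0
```

Emit:
send_rows --linear '[[0,0,0],[0,0,0],[0,0,0],[0,0,0],[0,0,0]]' --twist '[[0,0,0],[0,0,0],[0,0,0],[0,0,0],[0,0,0]]' --gripper '[0,0,0,0,0]'

```text
time: 38.85
ee_pos: [0.4474, -0.1526, 0.1101]
tcp_rot: [-180.0, 0.0, -164.0]
wrist_force: [-2.4, -1.6, 2.5]
opening: 0.0189
grasp_force: 59.2
```

Emit:
send_rows --linear '[[0,0,0.0004],[0,0,0.0004],[0,0,0.0004],[0,0,0.0004],[0,0,0.0004],[0,0,0],[0,0,0],[0,0,0]]' --twist '[[0,0,0.9],[0,0,0.9],[0,0,0.9],[0,0,0.9],[0,0,0.9],[0,0,0.8],[0,0,0.8],[0,0,0]]' --gripper '[0,0,0,0,0,0,0,0]'

```text
time: 39.85
ee_pos: [0.4475, -0.1522, 0.1084]
tcp_rot: [179.9, 0.0, 134.9]
wrist_force: [-2.5, 1.2, 5.2]
opening: 0.0191
grasp_force: 59.9
```

```bash
python3 st.py
```

```text
[ 0.4475 -0.1522  0.1084] 134.94 [-2.5  1.2  5.2] tau [ 0.36   0.437 -0.173] 0.78
```

Emit:
send_rows --linear '[[0,0,0],[0,0,0]]' --twist '[[0,0,0.4],[0,0,0]]' --gripper '[0,0]'

```text
time: 40.1
ee_pos: [0.4475, -0.1522, 0.1083]
tcp_rot: [179.9, 0.0, 131.0]
wrist_force: [-2.2, 2.6, 5.2]
opening: 0.0191
grasp_force: 59.8
```

```bash
python3 st.py
```

```text
[ 0.4475 -0.1522  0.1083] 131.01 [-2.2  2.6  5.2] tau [ 0.38   0.415 -0.045] 0.43
```

Emit:
send_rows --linear '[[0,0,0],[0,0,0]]' --twist '[[0,0,0.4],[0,0,0]]' --gripper '[0,0]'

```text
time: 40.35
ee_pos: [0.4476, -0.1521, 0.1083]
tcp_rot: [179.9, 0.0, 127.1]
wrist_force: [-1.0, 0.7, 5.8]
opening: 0.0188
grasp_force: 59.8
```

```bash
python3 st.py
```

```text
[ 0.4476 -0.1521  0.1083] 127.05 [-1.   0.7  5.8] tau [0.302 0.431 0.544] 0.94
```

Emit:
send_rows --linear '[[0,0,0],[0,0,0]]' --twist '[[0,0,0.3],[0,0,0]]' --gripper '[0,0]'

```text
time: 40.6
ee_pos: [0.4476, -0.1521, 0.1084]
tcp_rot: [179.9, 0.0, 124.1]
wrist_force: [-1.6, 0.9, 5.0]
opening: 0.019
grasp_force: 59.8
```

```bash
python3 st.py
```

```text
[ 0.4476 -0.1521  0.1084] 124.1 [-1.6  0.9  5. ] tau [0.287 0.396 0.923] 1.22
```

Emit:
send_rows --linear '[[0,0,0],[0,0,0],[0,0,0],[0,0,0],[0,0,-0.025],[0,0,-0.025],[0,0,0],[0,0,0]]' --twist '[[0,0,0.2],[0,0,0],[0,0,0],[0,0,0],[0,0,0],[0,0,0],[0,0,0],[0,0,0]]' --gripper '[0,45,45,45,45,45,45,45]'

```text
time: 41.6
ee_pos: [0.4471, -0.1524, 0.157]
tcp_rot: [-180.0, -0.0, 122.0]
wrist_force: [-0.6, 0.1, 0.2]
opening: 0.0381
grasp_force: 0.0
```

Run:
```python
from h import *
go([*S[3],.1085],92.5)
dots('top',camera('top'));dots('side',camera('side'))
```

```text
shift after turn [-0.1199  0.1749] down 0.0485 twistz 2.955
top screw 2 px [331.4 195.4] r 0.0197 ang -5.0
side screw 3 px [306.8 108.2] r 0.0223 ang 90.5
side screw 2 px [285.5 139. ] r 0.0189 ang 1.4
side screw 1 px [363. 151.] r 0.015 ang -43.0
```

Emit:
send_rows --linear '[[0,0,0],[0,0,0],[0,0,0],[-0.03,0.0437,0],[-0.03,0.0437,0],[-0.03,0.0437,0],[-0.03,0.0438,0],[0,0,0]]' --twist '[[0,0,1],[0,0,1],[0,0,0.95],[0,0,0],[0,0,0],[0,0,0],[0,0,0],[0,0,0]]' --gripper '[45,45,45,45,45,45,45,45]'

```text
time: 42.7
ee_pos: [0.6287, -0.2659, 0.1526]
tcp_rot: [-179.7, -0.1, 92.5]
wrist_force: [-0.2, 1.0, -0.1]
opening: 0.0383
grasp_force: 0.0
```

Emit:
send_rows --linear '[[0,0,0],[0,0,0],[0,0,0.016],[0,0,0.016],[0,0,0.016],[0,0,0]]' --twist '[[0,0,0],[0,0,0],[0,0,0],[0,0,0],[0,0,0],[0,0,0]]' --gripper '[45,45,45,45,45,45]'

```text
time: 43.45
ee_pos: [0.6263, -0.2641, 0.1075]
tcp_rot: [-179.9, -0.1, 92.5]
wrist_force: [-1.3, -0.8, 1.1]
opening: 0.0384
grasp_force: 0.0
```

Emit:
send_rows --linear '[[0,0,0],[0,0,0],[0,0,0],[0,0,0],[0,0,0]]' --twist '[[0,0,0],[0,0,0],[0,0,0],[0,0,0],[0,0,0]]' --gripper '[0,0,0,0,0]'

```text
time: 44.08
ee_pos: [0.6275, -0.2645, 0.1102]
tcp_rot: [179.9, 0.0, 92.5]
wrist_force: [-1.1, 1.2, 2.1]
opening: 0.0191
grasp_force: 59.1
```

Emit:
send_rows --linear '[[0,0,0.0004],[0,0,0.0004],[0,0,0.0004],[0,0,0.0004],[0,0,0.0004],[0,0,0],[0,0,0],[0,0,0]]' --twist '[[0,0,0.9],[0,0,0.9],[0,0,0.9],[0,0,0.9],[0,0,0.9],[0,0,0.8],[0,0,0.8],[0,0,0]]' --gripper '[0,0,0,0,0,0,0,0]'

```text
time: 45.08
ee_pos: [0.6281, -0.2648, 0.1087]
tcp_rot: [179.9, -0.1, 31.6]
wrist_force: [1.9, -0.3, 4.2]
opening: 0.019
grasp_force: 59.6
```

```bash
python3 st.py
```

```text
[ 0.6281 -0.2648  0.1087] 31.62 [ 1.9 -0.3  4.2] tau [-0.043 -0.456  0.275] 1.48
```

Emit:
send_rows --linear '[[0,0,0],[0,0,0]]' --twist '[[0,0,0.4],[0,0,0]]' --gripper '[0,0]'

```text
time: 45.32
ee_pos: [0.6281, -0.2648, 0.1086]
tcp_rot: [179.9, -0.1, 27.8]
wrist_force: [2.6, -0.7, 6.3]
opening: 0.0192
grasp_force: 59.8
```

```bash
python3 st.py
```

```text
[ 0.6281 -0.2648  0.1086] 27.77 [ 2.6 -0.7  6.3] tau [-0.21  -0.646  0.91 ] 1.3
```

Emit:
send_rows --linear '[[0,0,0],[0,0,0]]' --twist '[[0,0,0.4],[0,0,0]]' --gripper '[0,0]'

```text
time: 45.58
ee_pos: [0.6285, -0.2647, 0.1088]
tcp_rot: [179.9, -0.1, 23.8]
wrist_force: [3.9, -1.3, 6.1]
opening: 0.0189
grasp_force: 65.4
```

```bash
python3 st.py
```

```text
[ 0.6285 -0.2647  0.1088] 23.8 [ 3.9 -1.3  6.1] tau [-0.16  -0.802  1.204] 1.64
```

Emit:
send_rows --linear '[[0,0,0],[0,0,0]]' --twist '[[0,0,0.3],[0,0,0]]' --gripper '[0,0]'

```text
time: 45.82
ee_pos: [0.6285, -0.2647, 0.1084]
tcp_rot: [179.9, -0.2, 20.8]
wrist_force: [7.0, -0.6, 3.4]
opening: 0.0188
grasp_force: 73.4
```

```bash
python3 st.py
```

```text
[ 0.6285 -0.2647  0.1084] 20.78 [ 7.  -0.6  3.4] tau [-0.17  -1.277  0.874] 1.19
```

Emit:
send_rows --linear '[[0,0,0],[0,0,0],[0,0,0],[0,0,-0.025],[0,0,-0.025],[0,0,-0.02],[0,0,0],[0,0,0]]' --twist '[[0,0,0],[0,0,0],[0,0,0],[0,0,0],[0,0,0],[0,0,0],[0,0,0],[0,0,0]]' --gripper '[45,45,45,45,45,45,45,45]'

```text
time: 46.82
ee_pos: [0.6271, -0.2644, 0.1766]
tcp_rot: [-180.0, 0.0, 20.6]
wrist_force: [-0.0, 0.4, 0.3]
opening: 0.038
grasp_force: 0.0
```

Run:
```python
from h import *
a=camera('top');b=camera('side')
dots('top',a,.1225);dots('side',b,.1225); go([*S[2],.1085],170)
c=np.hstack([cv2.resize(a[170:295,300:425,::-1],(400,400),interpolation=cv2.INTER_CUBIC),cv2.resize(b[80:205,270:395,::-1],(400,400),interpolation=cv2.INTER_CUBIC)]); cv2.imwrite('pics/s4c.png',c)
```

```text
top screw 2 px [331.4 195.4] r 0.0209 ang -6.0
top screw 1 px [348.2 262.3] r 0.0185 ang -52.0
side screw 3 px [302.4 104.9] r 0.0201 ang 28.3
side screw 0 px [381.5 112.8] r 0.0199 ang -107.2
side screw 2 px [285.5 139. ] r 0.0219 ang -11.0
side screw 1 px [363. 151.] r 0.0196 ang -51.0
shift after turn [0.0587 0.1378] down 0.0678 twistz -14.945
```

View pics/s4c.png

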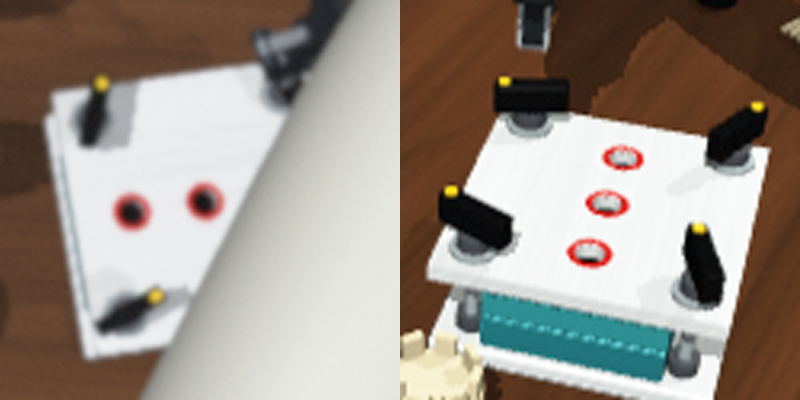

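All four wings have turned about 120-130 degrees. Screw 2's stop was less clear, so I'll re-test it.

Emit:
send_rows --linear '[[0,0,0],[0,0,0],[0,0,0],[0,0,0],[0,0,0],[0,0,0],[0,0,0],[0,0,0]]' --twist '[[0,0,-1],[0,0,-1],[0,0,-1],[0,0,-1],[0,0,-1],[0,0,-1],[0,0,-1],[0,0,-1]]' --gripper '[45,45,45,45,45,45,45,45]'

```text
time: 47.92
ee_pos: [0.627, -0.2644, 0.1767]
tcp_rot: [-179.9, -0.0, 100.9]
wrist_force: [-0.5, 0.2, -0.2]
opening: 0.0386
grasp_force: 0.0
```

Emit:
send_rows --linear '[[0,0,0],[0,0,0],[0,0,0],[0,0,0],[0,0,0],[0,0,0],[0,0,0]]' --twist '[[0,0,-1],[0,0,-1],[0,0,-1],[0,0,-1],[0,0,-1],[0,0,-1],[0,0,-0.95]]' --gripper '[45,45,45,45,45,45,45]'

```text
time: 48.8
ee_pos: [0.627, -0.2644, 0.1767]
tcp_rot: [180.0, -0.1, 170.4]
wrist_force: [0.2, -0.5, 0.1]
opening: 0.0384
grasp_force: 0.0
```

Emit:
send_rows --linear '[[0.0196,0.046,0],[0.0196,0.046,0],[0.0196,0.0459,0],[0,0,0],[0,0,0],[0,0,0.03],[0,0,0.038],[0,0,0]]' --twist '[[0,0,0],[0,0,0],[0,0,0],[0,0,0],[0,0,0],[0,0,0],[0,0,0],[0,0,0]]' --gripper '[45,45,45,45,45,45,45,45]'

```text
time: 49.8
ee_pos: [0.5916, -0.1194, 0.1064]
tcp_rot: [-180.0, -0.3, 170.0]
wrist_force: [-0.1, 0.3, -0.9]
opening: 0.0386
grasp_force: 0.0
```

Emit:
send_rows --linear '[[0,0,0],[0,0,0],[0,0,0],[0,0,0],[0,0,0],[0,0,0]]' --twist '[[0,0,0],[0,0,0],[0,0,0],[0,0,0],[0,0,0],[0,0,0]]' --gripper '[45,0,0,0,0,0]' --grip_force 80

```text
time: 50.55
ee_pos: [0.5943, -0.119, 0.1121]
tcp_rot: [-180.0, 0.2, 170.0]
wrist_force: [-0.1, -0.5, 7.2]
opening: 0.0123
grasp_force: 79.8
```

```bash
python3 st.py
```

```text
[ 0.5943 -0.119   0.1121] 170.04 [-0.1 -0.5  7.2] tau [-0.174  0.111  0.041] 0.05
```

Emit:
send_rows --linear '[[0,0,0],[0,0,0]]' --twist '[[0,0,0.4],[0,0,0]]' --gripper '[0,0]'

```text
time: 50.8
ee_pos: [0.5943, -0.119, 0.1122]
tcp_rot: [-180.0, 0.2, 166.1]
wrist_force: [-1.9, -1.9, 5.4]
opening: 0.0124
grasp_force: 88.5
```

```bash
python3 st.py
```

```text
[ 0.5943 -0.119   0.1122] 166.11 [-1.9 -1.9  5.4] tau [-0.467  0.098  1.514] 1.99
```

Emit:
send_rows --linear '[[0,0,0],[0,0,0]]' --twist '[[0,0,0.4],[0,0,0]]' --gripper '[0,0]'

```text
time: 51.05
ee_pos: [0.5943, -0.119, 0.1122]
tcp_rot: [-180.0, 0.2, 162.2]
wrist_force: [-1.3, -2.7, 6.4]
opening: 0.0125
grasp_force: 115.4
```

```bash
python3 st.py
```

```text
[ 0.5943 -0.119   0.1122] 162.21 [-1.3 -2.7  6.4] tau [-0.611  0.248  2.751] 3.2
```

Emit:
send_rows --linear '[[0,0,0],[0,0,0]]' --twist '[[0,0,0.3],[0,0,0]]' --gripper '[0,0]'

```text
time: 51.3
ee_pos: [0.5943, -0.119, 0.1123]
tcp_rot: [-180.0, 0.2, 159.3]
wrist_force: [-2.0, -3.8, 6.2]
opening: 0.0127
grasp_force: 139.8
```

```bash
python3 st.py
```

```text
[ 0.5943 -0.119   0.1123] 159.3 [-2.  -3.8  6.2] tau [-0.773  0.306  3.65 ] 4.01
```

Emit:
send_rows --linear '[[0,0,0],[0,0,0],[0,0,0],[0,0,0],[0,0,0],[0,0,-0.04],[0,0,-0.05],[0,0,-0.04]]' --twist '[[0,0,-0.5],[0,0,-0.5],[0,0,0],[0,0,0],[0,0,0],[0,0,0],[0,0,0],[0,0,0]]' --gripper '[0,0,45,55,55,55,55,55]' --grip_force 30

```text
time: 52.3
ee_pos: [0.5932, -0.1185, 0.2417]
tcp_rot: [180.0, 0.1, 169.0]
wrist_force: [-0.1, -0.5, 0.1]
opening: 0.0469
grasp_force: 0.0
```

Run:
```python
from h import *
t=[(138.4,180.5),(236.5,201),(121.5,234.5),(222.2,258.2)]
P=[atz('top',*p,.1005)[:2] for p in t]; print(np.round(P,4))
for a,b in((0,1),(2,3),(0,2),(1,3)): d=P[b]-P[a]; print(a,b,np.hypot(*d).round(4),np.degrees(np.arctan2(d[1],d[0])).round(1))
s=[(236.7,223.2),(119.5,324.5),(298,262.4)]
print([atz('side',*p,.1005)[:2].round(4) for p in s])
print(tri(t[0],s[1]),tri(t[1],s[0]),tri(t[3],s[2]))
print('lug top view at .1325 / side',atz('top',172.5,236.5,.1325),atz('side',237,295,.1325))
ims={n:cv2.imread(f'pics/{n}0.png') for n in('top','side')}
c=np.hstack([cv2.resize(ims['top'][215:260,150:195],(400,400),interpolation=cv2.INTER_CUBIC),cv2.resize(ims['side'][270:340,205:275],(400,400),interpolation=cv2.INTER_CUBIC)]);cv2.imwrite('pics/lug.png',c)
```

```text
[[0.6203 0.3517]
 [0.5877 0.1059]
 [0.4839 0.3709]
 [0.4468 0.1252]]
0 1 0.248 -97.6
2 3 0.2485 -98.6
0 2 0.1378 172.0
1 3 0.1422 172.2
[array([0.5827, 0.1074]), array([0.6187, 0.3514]), array([0.4493, 0.1272])]
(array([0.61980483, 0.35151928, 0.10000527]), np.float64(0.0014288186547945759)) (array([0.58654441, 0.10555281, 0.09739427]), np.float64(0.00394722995420213)) (array([0.44837604, 0.12580412, 0.09877181]), np.float64(0.002830445856731893))
lug top view at .1325 / side [0.4842424  0.23983208 0.1325    ] [0.48768259 0.24182171 0.1325    ]
```

View pics/lug.png

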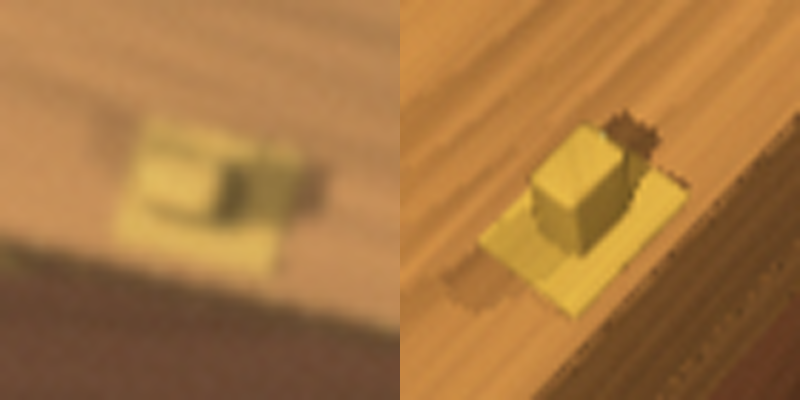

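Run:
```python
from h import *
print(tri((170.5,235.6),(236.2,298.9)),atz('top',170.5,235.6,.1325),atz('side',236.2,298.9,.1325))
go([.4872,.2445,.165],171.8); print(bot.get_obs()['q'].round(1))
```

```text
(array([0.48657264, 0.24585086, 0.12864744]), np.float64(0.00013297914043720462)) [0.48595556 0.24471243 0.1325    ] [0.48509968 0.24761706 0.1325    ]
shift after turn [0.1567 0.3442] down 0.0767 twistz -0.28
[-11.3  12.6  18.2  95.6   0.   -0.3]
```

Emit:
send_rows --linear '[[0,0,0],[0.0225,0.0493,0],[0.0225,0.0493,0],[0.0225,0.0493,0],[0.0225,0.0493,0],[0.0225,0.0493,0],[0.0225,0.0493,0],[0.0225,0.0493,0]]' --twist '[[0,0,-0.28],[0,0,0],[0,0,0],[0,0,0],[0,0,0],[0,0,0],[0,0,0],[0,0,0]]' --gripper '[55,55,55,55,55,55,55,55]'

```text
time: 53.3
ee_pos: [0.4855, 0.247, 0.2397]
tcp_rot: [180.0, 0.0, 171.8]
wrist_force: [1.1, 0.4, -1.3]
opening: 0.047
grasp_force: 0.0
```

Emit:
send_rows --linear '[[0,0,0.04],[0,0,0.036],[0,0,0],[0,0,0],[0,0,0]]' --twist '[[0,0,0],[0,0,0],[0,0,0],[0,0,0],[0,0,0]]' --gripper '[55,55,55,55,55]'

```text
time: 53.92
ee_pos: [0.4871, 0.2456, 0.1655]
tcp_rot: [179.9, 0.1, 171.8]
wrist_force: [1.3, 0.1, 0.9]
opening: 0.047
grasp_force: 0.0
```

Run:
```python
from h import *
go([.4868,.2455,.1225],171.8)
# arc plan in case plane (x fwd, z up), tool tilt .35 theta about +y; tool x=-case x, tool z=-z at tilt 0
r,a0=np.hypot(.118,.092),np.arctan2(.092,-.118)
th=np.linspace(0,1.15,17); 
for f in(.35,):
  for i in range(16):
    p=[r*np.array([np.cos(a0-t),np.sin(a0-t)]) for t in th[i:i+2]]; d=p[1]-p[0]; ph=f*th[i]
    tx=np.array([-np.cos(ph),np.sin(ph)]); tz=np.array([-np.sin(ph),-np.cos(ph)])
    print('[%.4f, 0, %.4f],'%(d@tx,d@tz),end=' ')
print(np.degrees(th[1])*.35/10)
b=camera('side');cv2.imwrite('pics/lg.png',cv2.resize(b[190:360,140:340,::-1],None,fx=3,fy=3))
```

```text
shift after turn [ 0.0003 -0.0001] down 0.043 twistz 0.001
[-0.0069, 0, -0.0082], [-0.0073, 0, -0.0079], [-0.0076, 0, -0.0076], [-0.0080, 0, -0.0072], [-0.0083, 0, -0.0068], [-0.0086, 0, -0.0064], [-0.0089, 0, -0.0060], [-0.0092, 0, -0.0056], [-0.0094, 0, -0.0051], [-0.0097, 0, -0.0047], [-0.0099, 0, -0.0042], [-0.0101, 0, -0.0038], [-0.0102, 0, -0.0033], [-0.0104, 0, -0.0028], [-0.0105, 0, -0.0023], [-0.0106, 0, -0.0018], 0.14413469533759768
```

View pics/lg.png

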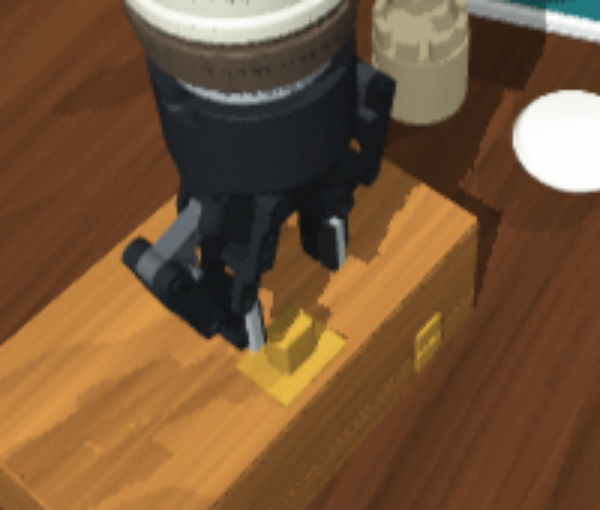

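The jaws straddle the lug at crop (293,345). I'll descend, pinch it and start lifting.

Emit:
send_rows --linear '[[0,0,0.015],[0,0,0.015],[0,0,0.013],[0,0,0],[0,0,0],[0,0,0],[0,0,0],[0,0,0]]' --twist '[[0,0,0],[0,0,0],[0,0,0],[0,0,0],[0,0,0],[0,0,0],[0,0,0],[0,0,0]]' --gripper '[55,55,55,55,0,0,0,0]' --grip_force 35

```text
time: 54.98
ee_pos: [0.4866, 0.2461, 0.1213]
tcp_rot: [179.9, 0.1, 171.9]
wrist_force: [0.3, 5.3, 0.6]
opening: 0.0208
grasp_force: 36.9
```

Emit:
send_rows --linear '[[-0.0069,0,-0.0082],[-0.0073,0,-0.0079],[-0.0076,0,-0.0076],[-0.008,0,-0.0072]]' --twist '[[0,0.144,0],[0,0.144,0],[0,0.144,0],[0,0.144,0]]' --gripper '[0,0,0,0]'

```text
time: 55.48
ee_pos: [0.5165, 0.2418, 0.1503]
tcp_rot: [179.9, -5.9, 171.9]
wrist_force: [-1.4, 6.6, -4.3]
opening: 0.021
grasp_force: 36.3
```

```bash
python3 st.py
python3 - <<'E'
from h import *
b=camera('side');cv2.imwrite('pics/lg2.png',cv2.resize(b[190:410,110:340,::-1],None,fx=2.5,fy=2.5))
E
```

```text
[0.5165 0.2418 0.1503] 171.89 [-1.4  6.6 -4.3] tau [ 1.35   0.337 -0.22 ] 0.16
```

View pics/lg2.png

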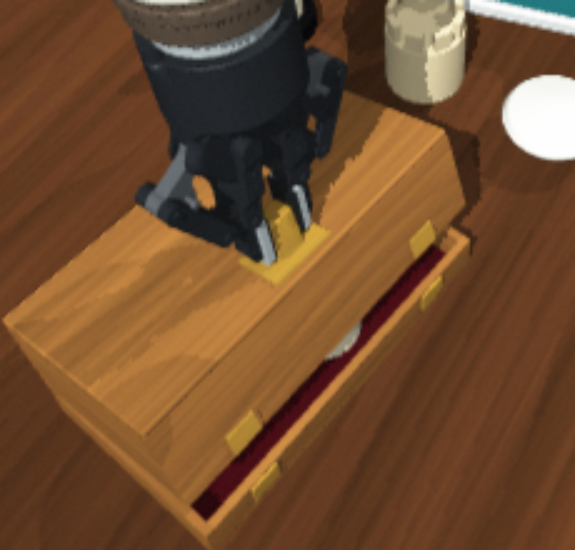

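The lid is rising evenly, with a cup visible inside at crop (345,340). I'll carry on along the arc.

Emit:
send_rows --linear '[[-0.0083,0,-0.0068],[-0.0086,0,-0.0064],[-0.0089,0,-0.006],[-0.0092,0,-0.0056],[-0.0094,0,-0.0051],[-0.0097,0,-0.0047],[0,0,0]]' --twist '[[0,0.144,0],[0,0.144,0],[0,0.144,0],[0,0.144,0],[0,0.144,0],[0,0.144,0],[0,0,0]]' --gripper '[0,0,0,0,0,0,0]'

```text
time: 56.4
ee_pos: [0.5753, 0.2333, 0.1757]
tcp_rot: [179.9, -14.5, 171.9]
wrist_force: [-2.2, 5.4, 0.9]
opening: 0.0214
grasp_force: 38.2
```

Emit:
send_rows --linear '[[-0.0099,0,-0.0042],[-0.0101,0,-0.0038],[-0.0102,0,-0.0033],[-0.0104,0,-0.0028],[-0.0105,0,-0.0023],[-0.0106,0,-0.0018],[0,0,0]]' --twist '[[0,0.144,0],[0,0.144,0],[0,0.144,0],[0,0.144,0],[0,0.144,0],[0,0.144,0],[0,0,0]]' --gripper '[0,0,0,0,0,0,0]'

```text
time: 57.28
ee_pos: [0.6392, 0.224, 0.1737]
tcp_rot: [179.9, -23.0, 171.8]
wrist_force: [-0.0, 4.4, 2.3]
opening: 0.0212
grasp_force: 42.0
```

```bash
python3 st.py
python3 - <<'E'
from h import *
b=camera('side');cv2.imwrite('pics/lg3.png',cv2.resize(b[150:410,90:340,::-1],None,fx=2,fy=2))
E
```

```text
[0.6392 0.224  0.1737] 171.85 [-0.   4.4  2.3] tau [ 0.763 -0.057 -0.309] -0.05
```

View pics/lg3.png

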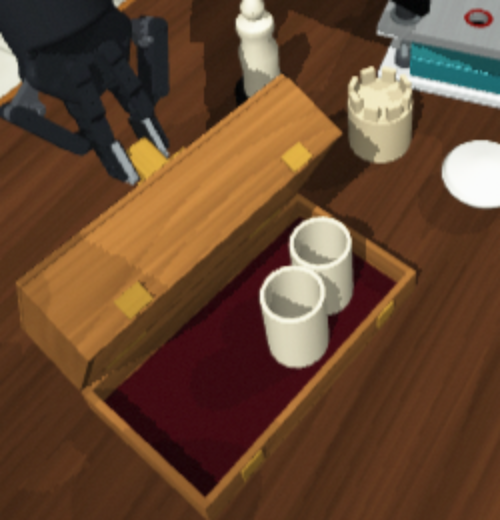

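Emit:
send_rows --linear '[[-0.0107,0,-0.0013],[-0.0107,0,-0.0008],[0,0,0],[0,0,0],[0,0,0],[0,0,0],[0.02,0,-0.01],[0.03,0,-0.01]]' --twist '[[0,0.144,0],[0,0.144,0],[0,0,0],[0,0,0],[0,0,0],[0,0,0],[0,0,0],[0,0,0]]' --gripper '[0,0,0,60,60,60,60,60]'

```text
time: 58.32
ee_pos: [0.6148, 0.2235, 0.2022]
tcp_rot: [179.9, -25.7, 171.8]
wrist_force: [-0.3, -0.4, 0.4]
opening: 0.0515
grasp_force: 0.0
```

Emit:
send_rows --linear '[[0.04,0,-0.01],[0.05,0,-0.01],[0.05,0,0],[0.05,0,0],[0,0,0],[0,0,0],[0,0,0],[0,0,0]]' --twist '[[0,-0.7,0],[0,-0.7,0],[0,-0.7,0],[0,-0.49,0],[0,0,0],[0,0,0],[0,0,0],[0,0,0]]' --gripper '[60,60,60,60,60,60,60,60]'

```text
time: 59.32
ee_pos: [0.4712, 0.2467, 0.2652]
tcp_rot: [-179.9, -4.0, 171.8]
wrist_force: [-0.1, 1.3, 0.3]
opening: 0.0516
grasp_force: 0.0
```

```bash
python3 st.py
python3 - <<'E'
from h import *
a=snap('top','pics/t5.png');b=snap('side','pics/s5.png')
c=np.hstack([cv2.resize(a[150:290,100:240,::-1],(400,400),interpolation=cv2.INTER_CUBIC),cv2.resize(b[190:410,100:320,::-1],(400,400),interpolation=cv2.INTER_CUBIC)]);cv2.imwrite('pics/c5.png',c)
E
```

```text
[0.4712 0.2467 0.2652] 171.79 [-0.1  1.3  0.3] tau [-0.038 -0.009  0.037] -0.0
```

View pics/c5.png

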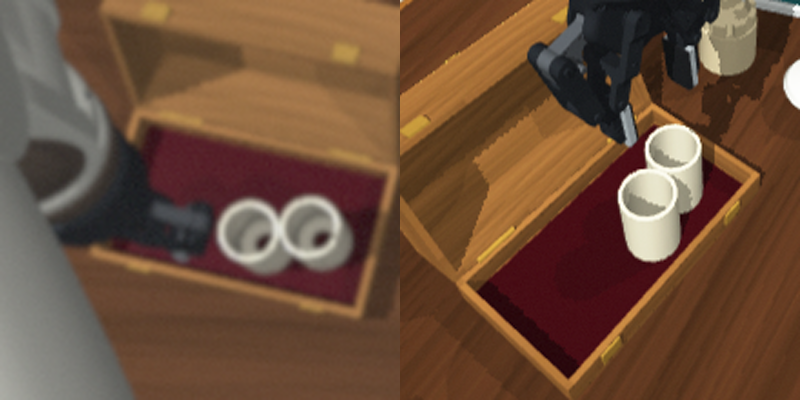

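Lid is thrown back and two cups stand in the tray: mouths in the top view at about (187,231) and (209,231), in the side view at about (237,296) and (252,273). I'll fit silhouettes.

```bash
cat > fit.py <<'E'
from h import *
from scipy.optimize import minimize
a=np.linspace(0,2*np.pi,60)
def sil(n,x,y,z0):
    c=np.c_[x+.026*np.cos(a),y+.026*np.sin(a)]; P=np.r_[np.c_[c,0*a+z0],np.c_[c,0*a+z0+.075]]
    m=np.zeros((840,1120),np.uint8); cv2.fillConvexPoly(m,cv2.convexHull(np.round(proj(n,P)*2+.5).astype(np.int32)),1); return m>0
def mask(im,b):
    hsv=cv2.cvtColor(im,cv2.COLOR_RGB2HSV); m=cv2.inRange(hsv,(0,0,70),(180,90,255)); k=np.zeros_like(m); k[b[1]:b[3],b[0]:b[2]]=m[b[1]:b[3],b[0]:b[2]]
    return cv2.resize(k,(1120,840),interpolation=cv2.INTER_NEAREST)>0
def fit(ims,boxes,p0,z0):
    M={n:mask(ims[n],boxes[n]) for n in ims}
    def cost(p):
        s=0
        for n in M:
            S_=np.any([sil(n,*q,z0) for q in p.reshape(-1,2)/1000],0); s+=(S_^M[n]).sum()/M[n].sum()
        return s
    r=minimize(cost,np.ravel(p0)*1000,method='Nelder-Mead',options=dict(initial_simplex=np.ravel(p0)*1000+np.r_[[np.zeros(np.size(p0))],8*np.eye(np.size(p0))]))
    return r.x.reshape(-1,2)/1000,r.fun
E
python3 - <<'E'
from fit import *
for p in(((187.2,231.2),(237.5,296.2)),((209.2,231.2),(251.8,273.1))): print(tri(*p))
ims={n:cv2.imread(f'pics/{f}.png')[:,:,::-1].copy() for n,f in(('top','t5'),('side','s5'))}
A=atz('top',187.2,231.2,.081)[:2];B=atz('top',209.2,231.2,.081)[:2]
for k in(['top','side'],['top'],['side']):
    p,f=fit({n:ims[n] for n in k},{'top':(174,215,226,250),'side':(218,255,275,338)},np.array([A,B]),.006)
    d=p[1]-p[0]; print(k,p.round(4),round(f,3),np.hypot(*d).round(4),np.degrees(np.arctan2(d[1],d[0])).round(1))
E
```

```text
(array([0.50663633, 0.2199487 , 0.08236717]), np.float64(0.0010725054712780637))
(array([0.51287571, 0.16824003, 0.07503112]), np.float64(0.0005724201802958811))
['top', 'side'] [[0.5088 0.221 ]
 [0.5167 0.1691]] 0.193 0.0525 -81.3
['top'] [[0.5091 0.2249]
 [0.5179 0.1695]] 0.104 0.0561 -80.9
['side'] [[0.5094 0.2199]
 [0.5167 0.1693]] 0.065 0.0511 -81.7
```

Emit:
send_rows --linear '[[0,0,0],[0,0,0],[0,0,0],[0,0,0],[0,0,0],[0,0,0],[0,0,0],[0,0,0]]' --twist '[[0,-0.4,0],[0,0,1],[0,0,1],[0,0,1],[0,0,1],[0,0,1],[0,0,1],[0,0,1]]' --gripper '[100,100,100,100,100,100,100,100]'

```text
time: 60.42
ee_pos: [0.4704, 0.2468, 0.2659]
tcp_rot: [180.0, 0.1, 101.5]
wrist_force: [0.7, 0.4, 0.8]
opening: 0.0854
grasp_force: 0.0
```

Emit:
send_rows --linear '[[0,0,0],[0,0,0]]' --twist '[[0,0,0.33],[0,0,0]]' --gripper '[100,100]'

```text
time: 60.68
ee_pos: [0.4703, 0.2468, 0.266]
tcp_rot: [179.9, 0.1, 98.6]
wrist_force: [-0.2, -0.6, 0.8]
opening: 0.0855
grasp_force: 0.0
```

Run:
```python
from fit import *
go([.5165,.169,.14],98.5)
o=bot.get_obs(); print(o['tcp_rot'])
ims={n:camera(n) for n in('top','side')}
for k in(['top'],['side']):
    p,f=fit({n:ims[n] for n in k},{'top':(174,215,226,250),'side':(218,255,275,338)},np.array([(.509,.2205),(.5165,.169)]),.006); print(p.round(4),round(f,3))
```

```text
shift after turn [-0.0838  0.0342] down 0.126 twistz 0.007
[1.79944253e+02 5.55833144e-02 9.85685619e+01]
[[0.5092 0.2256]
 [0.5186 0.1702]] 0.103
[[0.5094 0.22  ]
 [0.5164 0.1691]] 0.042
```

Emit:
send_rows --linear '[[-0.042,0.0173,0],[-0.0415,0.0175,0],[0,0,0.04],[0,0,0.045],[0,0,0.041],[0,0,0],[0,0,0],[0,0,0]]' --twist '[[0,0,0],[0,0,0],[0,0,0],[0,0,0],[0,0,0],[0,0,0],[0,0,0],[0,0,0]]' --gripper '[100,100,100,100,100,100,100,100]'

```text
time: 61.78
ee_pos: [0.518, 0.1697, 0.1427]
tcp_rot: [179.7, 0.0, 98.6]
wrist_force: [-0.3, -0.1, -0.5]
opening: 0.0857
grasp_force: 0.0
```

Run:
```python
from fit import *
go([.5168,.1693,.064],98.5)
ims={n:camera(n) for n in('side',)}
p,f=fit(ims,{'side':(218,255,275,338)},np.array([(.509,.2205),(.5165,.169)]),.006); print(p.round(4),round(f,3))
cv2.imwrite('pics/c6.png',cv2.resize(ims['side'][190:350,160:340,::-1],None,fx=3,fy=3))
```

```text
shift after turn [-0.0002 -0.0012] down 0.0787 twistz 0.008
[[0.5094 0.22  ]
 [0.5164 0.1691]] 0.039
```

View pics/c6.png

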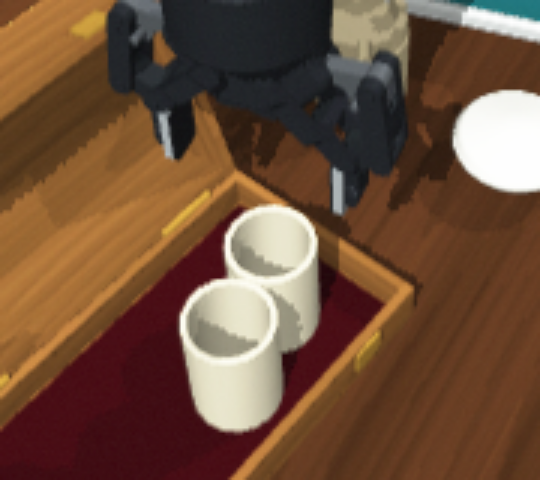

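The jaws straddle the far cup at crop (272,240). I'll descend, grip and lift.

Emit:
send_rows --linear '[[0,-0.001,0.025],[0,0,0.03],[0,0,0.023],[0,0,0],[0,0,0],[0,0,0],[0,0,0]]' --twist '[[0,0,0],[0,0,0],[0,0,0],[0,0,0],[0,0,0],[0,0,0],[0,0,0]]' --gripper '[100,100,100,100,0,0,0]' --grip_force 30

```text
time: 62.7
ee_pos: [0.5169, 0.1694, 0.0641]
tcp_rot: [179.8, 0.0, 98.6]
wrist_force: [-2.0, -0.5, 5.9]
opening: 0.0507
grasp_force: 31.1
```

Emit:
send_rows --linear '[[0,0,0],[0,0,0]]' --twist '[[0,0,0],[0,0,0]]' --gripper '[0,0]'

```text
time: 62.95
ee_pos: [0.5169, 0.1694, 0.0641]
tcp_rot: [179.8, 0.0, 98.6]
wrist_force: [-2.0, -0.5, 6.6]
opening: 0.0502
grasp_force: 31.1
```

Emit:
send_rows --linear '[[0,0,-0.01],[0,0,-0.03],[0,0,-0.04],[0,0,-0.04],[0,0,-0.04],[0,0,-0.03],[0,0,0],[0,0,0]]' --twist '[[0,0,0],[0,0,0],[0,0,0],[0,0,0],[0,0,0],[0,0,0],[0,0,0],[0,0,0]]' --gripper '[0,0,0,0,0,0,0,0]'

```text
time: 63.95
ee_pos: [0.5157, 0.1692, 0.2518]
tcp_rot: [179.9, 0.0, 98.6]
wrist_force: [0.6, 0.4, -1.6]
opening: 0.0504
grasp_force: 31.6
```

```bash
python3 st.py
python3 - <<'E'
from h import *
P=[C+k*.056*ay for k in(-1,0,1)]; print(np.round(P,4)); go([*P[0],.20],98.5)
E
```

```text
[0.5157 0.1692 0.2518] 98.56 [ 0.6  0.4 -1.6] tau [ 0.073  0.032 -0.031] -0.0
[[ 0.5497 -0.263 ]
 [ 0.537  -0.2085]
 [ 0.5243 -0.154 ]]
shift after turn [-0.4325 -0.0302] down 0.0518 twistz 0.006
```

Emit:
send_rows --linear '[[-0.0541,-0.0038,0],[-0.0541,-0.0038,0],[-0.0541,-0.0038,0],[-0.0541,-0.0038,0],[-0.0541,-0.0038,0],[-0.0541,-0.0038,0],[-0.0541,-0.0038,0],[-0.0541,-0.0038,0]]' --twist '[[0,0,0],[0,0,0],[0,0,0],[0,0,0],[0,0,0],[0,0,0],[0,0,0],[0,0,0]]' --gripper '[0,0,0,0,0,0,0,0]'

```text
time: 64.95
ee_pos: [0.5496, -0.2649, 0.2512]
tcp_rot: [-180.0, -0.0, 98.6]
wrist_force: [1.7, 0.7, -1.5]
opening: 0.0502
grasp_force: 31.6
```

Emit:
send_rows --linear '[[0,0,0],[0,0,0],[0,0,0.03],[0,0,0.03],[0,0,0.03],[0,0,0],[0,0,0]]' --twist '[[0,0,0],[0,0,0],[0,0,0],[0,0,0],[0,0,0],[0,0,0],[0,0,0]]' --gripper '[0,0,0,0,0,0,0]'

```text
time: 65.82
ee_pos: [0.5507, -0.2626, 0.1641]
tcp_rot: [179.8, 0.1, 98.6]
wrist_force: [-0.4, -0.0, -0.9]
opening: 0.0501
grasp_force: 31.7
```

Run:
```python
from h import *
P=[C+k*.056*ay for k in(-1,0,1)]; go([*P[0],.142],98.5)
# remeasure rings on the tight plate (z .084) from the side view
for n in('side','top'):
    im=camera(n); cv2.imwrite(f'pics/{n}7.png',im[:,:,::-1])
    hsv=cv2.cvtColor(im,cv2.COLOR_RGB2HSV); m=(cv2.inRange(hsv,(0,120,100),(8,255,255))|cv2.inRange(hsv,(172,120,100),(180,255,255)))
    m=cv2.morphologyEx(m,cv2.MORPH_CLOSE,np.ones((5,5)))
    N,l,s,c=cv2.connectedComponentsWithStats(m)
    for k in range(1,N):
        p=atz(n,*c[k],.084)[:2]
        if s[k][4]>10 and np.hypot(*(p-C))<.08: print(n,c[k].round(1),s[k][4],p.round(4))
```

```text
shift after turn [-0.0003 -0.001 ] down 0.0221 twistz 0.012
side [339.2 130.2] 25 [ 0.5489 -0.2593]
side [334.3 143.8] 48 [ 0.5372 -0.2072]
side [328.6 159.1] 50 [ 0.5254 -0.1528]
top [362.2 233.2] 36 [ 0.5357 -0.2042]
top [339.1 236.9] 34 [ 0.5223 -0.1487]
```

Emit:
send_rows --linear '[[0,-0.001,0.008],[0,0,0.007],[0,0,0.004],[0,0,0.002],[0,0,0]]' --twist '[[0,0,0],[0,0,0],[0,0,0],[0,0,0],[0,0,0]]' --gripper '[0,0,0,0,0]'

```text
time: 66.55
ee_pos: [0.5494, -0.2635, 0.1419]
tcp_rot: [179.9, 0.0, 98.6]
wrist_force: [-0.5, 0.3, -0.5]
opening: 0.0501
grasp_force: 31.8
```

```bash
python3 st.py
python3 - <<'E'
from fit import *
ims={'side':camera('side')}
p=C-.056*ay
print(fit(ims,{'side':(315,60,365,150)},np.array([p]),.085))
E
```

```text
[ 0.5494 -0.2635  0.1419] 98.55 [-0.5  0.3 -0.5] tau [-0.022  0.249 -0.038] -0.0
(array([[ 0.54231552, -0.24953191]]), np.float64(0.5647727272727273))
```

Emit:
send_rows --linear '[[0,0,0.001],[0,0,0]]' --twist '[[0,0,0],[0,0,0]]' --gripper '[0,0]'

```text
time: 66.85
ee_pos: [0.5494, -0.2636, 0.1417]
tcp_rot: [179.9, 0.1, 98.6]
wrist_force: [-2.9, 0.4, 6.9]
opening: 0.0504
grasp_force: 32.3
```

```bash
python3 st.py
```

```text
[ 0.5494 -0.2636  0.1417] 98.55 [-2.9  0.4  6.9] tau [0.152 0.708 0.012] 0.01
```

Emit:
send_rows --linear '[[0,0,0],[0,0,0],[0,0,0],[0,0,-0.03],[0,0,-0.04],[0,0,-0.04],[0,0,0],[0,0,0]]' --twist '[[0,0,0],[0,0,0],[0,0,0],[0,0,0],[0,0,0],[0,0,0],[0,0,0],[0,0,0]]' --gripper '[90,90,90,90,90,90,100,100]'

```text
time: 67.85
ee_pos: [0.5492, -0.2634, 0.2499]
tcp_rot: [179.9, 0.0, 98.6]
wrist_force: [0.8, -0.5, -0.6]
opening: 0.0853
grasp_force: 0.0
```

Run:
```python
from fit import *
ims={'side':camera('side')}
p,f=fit(ims,{'side':(218,255,275,338)},np.array([(.509,.2205)]),.006); print(p,f); go([*p[0],.25],98.5)
cv2.imwrite('pics/s8.png',ims['side'][:,:,::-1])
```

```text
[[0.50922259 0.22016537]] 0.028983050847457628
shift after turn [0.484  0.0321] down -0.0006 twistz 0.006
```

Emit:
send_rows --linear '[[0.0538,0.0036,0],[0.0538,0.0036,0],[0.0538,0.0036,0],[0.0538,0.0036,0],[0.0538,0.0036,0],[0.0538,0.0036,0],[0.0538,0.0036,0],[0.0538,0.0036,0]]' --twist '[[0,0,0],[0,0,0],[0,0,0],[0,0,0],[0,0,0],[0,0,0],[0,0,0],[0,0,0]]' --gripper '[100,100,100,100,100,100,100,100]'

```text
time: 68.9
ee_pos: [0.5128, 0.1681, 0.2491]
tcp_rot: [-180.0, 0.1, 98.6]
wrist_force: [-0.0, -0.5, 0.7]
opening: 0.0851
grasp_force: 0.0
```

Emit:
send_rows --linear '[[0.0536,0.0033,0],[0,0,0.05],[0,0,0.05],[0,0,0.01],[0,0,0],[0,0,0]]' --twist '[[0,0,0],[0,0,0],[0,0,0],[0,0,0],[0,0,0],[0,0,0]]' --gripper '[100,100,100,100,100,100]'

```text
time: 69.65
ee_pos: [0.51, 0.2201, 0.1426]
tcp_rot: [179.7, -0.0, 98.5]
wrist_force: [0.2, -0.2, 0.3]
opening: 0.0856
grasp_force: 0.0
```

Run:
```python
from fit import *
ims={'side':camera('side')}
p,f=fit(ims,{'side':(218,255,275,338)},np.array([(.509,.2205)]),.006); print(p,f); go([*p[0],.064],98.5)
```

```text
[[0.50922259 0.22016537]] 0.07307193778353856
shift after turn [ 0.0001 -0.0008] down 0.0786 twistz 0.004
```

Emit:
send_rows --linear '[[0,-0.0008,0.025],[0,0,0.03],[0,0,0.0235],[0,0,0],[0,0,0],[0,0,0],[0,0,0],[0,0,0]]' --twist '[[0,0,0],[0,0,0],[0,0,0],[0,0,0],[0,0,0],[0,0,0],[0,0,0],[0,0,0]]' --gripper '[100,100,100,100,0,0,0,0]'

```text
time: 70.7
ee_pos: [0.5093, 0.2202, 0.0639]
tcp_rot: [179.8, -0.0, 98.6]
wrist_force: [-0.8, -0.3, 5.4]
opening: 0.0521
grasp_force: 30.9
```

Emit:
send_rows --linear '[[0,0,0],[0,0,-0.01],[0,0,-0.03],[0,0,-0.04],[0,0,-0.04],[0,0,-0.04],[0,0,-0.03],[0,0,0]]' --twist '[[0,0,0],[0,0,0],[0,0,0],[0,0,0],[0,0,0],[0,0,0],[0,0,0],[0,0,0]]' --gripper '[0,0,0,0,0,0,0,0]'

```text
time: 71.7
ee_pos: [0.5088, 0.2202, 0.2552]
tcp_rot: [179.6, -0.0, 98.6]
wrist_force: [-0.5, 0.2, -1.4]
opening: 0.0518
grasp_force: 31.7
```

Run:
```python
from h import *
o=bot.get_obs(); print(o['opening'],o['ee_pos']); p=C+.056*ay; go([p[0]+.0004,p[1]+.0005,.142],98.5)
```

```text
0.051842076622566506 [0.50883672 0.22019979 0.25524292]
shift after turn [-0.3719 -0.0395] down 0.1132 twistz 0.006
```

Emit:
send_rows --linear '[[-0.0531,-0.0056,0],[-0.0531,-0.0056,0],[-0.0531,-0.0056,0],[-0.0531,-0.0056,0],[-0.0531,-0.0056,0],[-0.0531,-0.0056,0],[-0.0533,-0.0059,0],[0,0,0]]' --twist '[[0,0,0],[0,0,0],[0,0,0],[0,0,0],[0,0,0],[0,0,0],[0,0,0],[0,0,0]]' --gripper '[0,0,0,0,0,0,0,0]'

```text
time: 72.7
ee_pos: [0.5238, -0.1568, 0.2508]
tcp_rot: [-180.0, 0.0, 98.3]
wrist_force: [0.3, 1.4, -1.2]
opening: 0.052
grasp_force: 31.7
```

Emit:
send_rows --linear '[[0,0,0],[0,0,0.03],[0,0,0.03],[0,0,0.025],[0,0,0.01],[0,0,0],[0,0,0]]' --twist '[[0,0,0],[0,0,0],[0,0,0],[0,0,0],[0,0,0],[0,0,0],[0,0,0]]' --gripper '[0,0,0,0,0,0,0]'

```text
time: 73.58
ee_pos: [0.525, -0.1536, 0.1583]
tcp_rot: [179.8, 0.1, 98.6]
wrist_force: [-0.2, -0.9, 0.5]
opening: 0.0514
grasp_force: 31.7
```

Run:
```python
from h import *
p=C+.056*ay; go([p[0]+.0004,p[1]+.0005,.142],98.5)
b=snap('side','pics/s9.png');cv2.imwrite('pics/c9.png',cv2.resize(b[50:210,250:420,::-1],None,fx=3.5,fy=3.5,interpolation=cv2.INTER_CUBIC))
```

```text
shift after turn [ 0.0001 -0.0003] down 0.0163 twistz 0.009
```

Emit:
send_rows --linear '[[0,0,0.006],[0,0,0.005],[0,0,0.003],[0,0,0.002],[0,0,0],[0,0,0.001],[0,0,0]]' --twist '[[0,0,0],[0,0,0],[0,0,0],[0,0,0],[0,0,0],[0,0,0],[0,0,0]]' --gripper '[0,0,0,0,0,0,0]'

```text
time: 74.5
ee_pos: [0.5245, -0.1539, 0.1414]
tcp_rot: [179.9, 0.1, 98.5]
wrist_force: [-6.3, -0.2, 10.2]
opening: 0.0519
grasp_force: 32.5
```

Emit:
send_rows --linear '[[0,0,0.0005],[0,0,0]]' --twist '[[0,0,0],[0,0,0]]' --gripper '[0,0]'

```text
time: 74.75
ee_pos: [0.5245, -0.1539, 0.1414]
tcp_rot: [179.8, 0.1, 98.6]
wrist_force: [-7.1, -0.7, 13.0]
opening: 0.0517
grasp_force: 32.8
```

Emit:
send_rows --linear '[[0,0,-0.0005],[0,0,0],[0,0,0],[0,0,0],[0,0,-0.03],[0,0,-0.04],[0,0,-0.04],[0,0,-0.02]]' --twist '[[0,0,0],[0,0,0],[0,0,0],[0,0,0],[0,0,0],[0,0,0],[0,0,0],[0,0,0]]' --gripper '[0,90,90,90,90,90,90,90]'

```text
time: 75.75
ee_pos: [0.5247, -0.1538, 0.2724]
tcp_rot: [179.8, 0.1, 98.6]
wrist_force: [-0.5, 1.1, -0.6]
opening: 0.0767
grasp_force: 0.0
```

Emit:
send_rows --linear '[[0.04,-0.04,0],[0.04,-0.04,0],[0.04,-0.04,0],[0.04,0,0],[0.04,0,0],[0.04,0,0],[0,0,0],[0,0,0]]' --twist '[[0,0,0],[0,0,0],[0,0,0],[0,0,0],[0,0,0],[0,0,0],[0,0,0],[0,0,0]]' --gripper '[90,90,90,90,90,90,90,90]'

```text
time: 76.75
ee_pos: [0.37, 0.0655, 0.2697]
tcp_rot: [179.9, 0.1, 98.6]
wrist_force: [0.4, 0.1, 0.2]
opening: 0.077
grasp_force: 0.0
```

Run:
```python
from h import *
a=snap('top','pics/t10.png');b=snap('side','pics/s10.png')
A=cv2.resize(a[160:300,290:430,::-1],(400,400),interpolation=cv2.INTER_CUBIC);B=cv2.resize(b[60:270,200:410,::-1],(400,400),interpolation=cv2.INTER_CUBIC)
cv2.imwrite('pics/c10.png',np.hstack([A,B]))
```

```text
(no output)
```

View pics/c10.png

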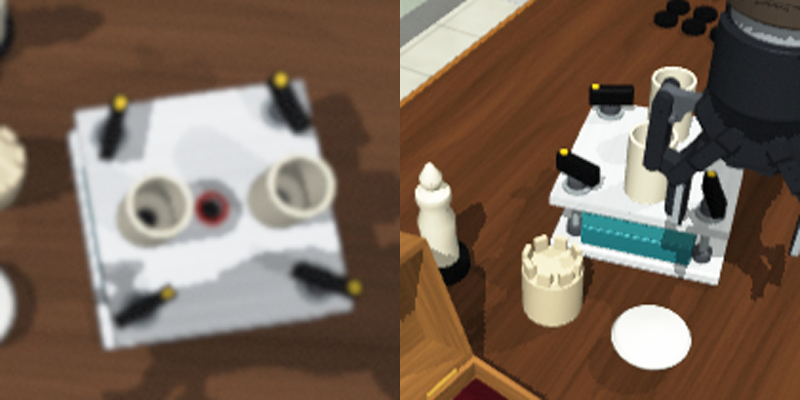

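Both cups stand on the outer holes, with mouths at crop (160,206) and (304,184). The lid is open and the carvings are untouched. A numeric check comes before hand-in.

Run:
```python
from fit import *
r=atz('top',363.9,232.8,.084)[:2]; print('ring',r)
for px,k in(((346,232.1),1),((396.4,224.4),-1)):
    m=atz('top',*px,.159)[:2]; t=C+k*.056*ay; print(m.round(4),t.round(4),(m-t).round(4),'vs ring',(m-(r+k*.056*ay)).round(4))
# silhouettes by edges: hough circles at the mouth
g=cv2.cvtColor(cv2.imread('pics/t10.png'),cv2.COLOR_BGR2GRAY)[190:260,320:420]; g=cv2.resize(g,None,fx=6,fy=6,interpolation=cv2.INTER_CUBIC)
c=cv2.HoughCircles(g,cv2.HOUGH_GRADIENT,1.5,150,param1=80,param2=25,minRadius=55,maxRadius=80)
for u,v,rad in c[0][:4]: print((u/6+320).round(1),(v/6+190).round(1),(rad/6).round(1),atz('top',u/6+320,v/6+190,.159)[:2].round(4))
```

```text
ring [ 0.53704827 -0.20833726]
[ 0.5212 -0.1533] [ 0.5243 -0.154 ] [-0.0031  0.0006] vs ring [-0.0031  0.0005]
[ 0.5477 -0.2654] [ 0.5497 -0.263 ] [-0.002  -0.0023] vs ring [-0.002  -0.0025]
396.1 223.1 10.4 [ 0.5506 -0.2647]
347.4 230.4 10.0 [ 0.5254 -0.1562]
322.1 208.4 10.1 [ 0.5714 -0.0971]
347.4 205.4 13.2 [ 0.583  -0.1538]
```

```bash
python3 -c "
from workcell import ticket; print(ticket.job_done())"
```

```text
the job is handed in; nothing more can be done
None
```

I handed the job in at about 77 s: all four screws are tight against their stops in two crisscross rounds, the lid is thrown back, and both cups found in the case stand on the two outer pour holes, 2–3 mm off centre by the last image; the carvings were left where they were.

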